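# Slide the tall spice grinder onto the catch mat and press it

## Robot

A 7-joint arm with a two-finger parallel gripper is mounted at the origin on the work surface. World frame = base frame: x ahead of the robot, y to its left, z up, the work surface at z = 0. Lengths are in m, angles in rad, forces in N, time in s.
With the tool pointing down it reaches from about 0.425 to 0.95 m from the base axis. Payload 4.7 kg.
Tool frame: the origin (TCP) lies midway between the tips of the shut fingers; the grasp point (between the pads) lies 19 mm behind it (arm.grip_point_offset is the y of the grasp point in the tool frame, in m); y points along the fingers, z is the direction in which the jaws open and shut, and the axes are right-handed (so a half turn about y gives the same grasp; the last joint's range is limited). The gripper opens to 85 mm and grips with 20 to 120 N. Pads are 22 mm wide; open, the fingers measure 114 mm over their backs; the gripper's body (76 mm by 85 mm) begins 54 mm behind the grasp point. The pads swing forward as they close: fully open they stand 13 mm farther back than shut.
Start: joints at [1.256, 0.469, -0.049, 1.532, 0.024, 1.141, -0.082], TCP at [0.19, -0.648, 0.231] pointing down, gripper open.
Joint ranges: [-2.59, 2.59], [-0.33, 1.99], [-1.39, 1.29], [0.1, 2.45], [-1.04, 4.18], [0.21, 1.99], [-2.66, 2.66]. Speed limits (rad/s): [2.57, 2.57, 3.14, 3.14, 3.14, 3.14, 3.14].

## Interface

Orientations are given as a rotation vector (axis times angle).
In Python, from station import arm gives the robot as it stands. The module is installed in compiled form; this text tells all that it offers.
- The arm moves only by the tool move_arm, never from a script. Its argument "rows" is a list of rows, each a list of 6 numbers: the shift along the world's x, y, z in cm, then the turn, a rotation vector about the world's x, y, z in degrees. In form: [[x, y, z, ax, ay, az], ...]. A call has 1 to 5 rows; each row is the pose to reach, as a shift and turn from the pose measured when the call began; what a row does not reach only later rows make up. A row lasts 1/8 s, in which the tool goes at most 62.5 mm and 10.7 degrees, less where a joint would pass 70% of its speed; a pose out of reach is approached as far as the arm can. A call with a gripper value outside its range is refused whole. "fingers" is the gripper command: -1 is shut, 1 is fully open, values between are in proportion, set as the call begins (left out, the last holds). The fingers move at their own pace and stop on an object; "newtons" is the grip in N (left out, the last holds). Time passes only in rows, so rows that repeat a pose let the fingers close. It gives the time, the measured TCP pose, the force and the opening at its end, in the units of the state.
- arm.read_state(): the state, without advancing time (a new reading comes with each control period).
- arm.camera(name): name is "scene" or "side" or "wrist"; returns the picture (480x640x3 uint8, red, green, blue); there is no depth.
- arm.camera_model(name): a dict with "K" (3x3 intrinsics, pixels), "world_from_camera" (4x4, takes a point from camera to world coordinates); the wrist camera has in their place "mount" (4x4, takes a point from camera to tool coordinates, whose origin is the TCP and whose axes are the tool frame's). Camera axes: x right, y up, looking along -z (the intrinsics and any distortion apply to the point x, -y, -z); pixel columns grow to the right and rows downward; lengths in m; the calibration is good to about 2 mm. A picture is of the moment at which its call begins: read the wrist's pose just before it. camera_model takes no time and is no camera call.
- arm.job_done(): hands the job in, once; it reports no verdict.
The state is a dict: "t": time; "joint_positions": joint angles; "joint_vel": joint speeds; "joint_efforts": joint torques, N m; "eef_pos": TCP position; "ee_rot": TCP orientation; "wrist_force": force on the tool from outside, world axes, zero at the start; "ft_torque": the same for the moment, N m; "gripper_width": finger opening in m.
Only numpy, scipy, OpenCV 4.12 (cv2) and the standard library are available. Lean on these libraries where they do the work, as an engineer would, in place of code of your own. Each camera call takes 0.05 s, during which the arm holds its last target.

## Task

Push the tall steel spice grinder across the cutting board with the fingertips, low on its foot so that it slides upright without tipping, until its whole foot stands inside the round blue mat; then press the red button on its top all the way down and let it come up again. Never lift or tip the grinder, and leave it standing on the mat. Do not knock the funnel, the dish or the pestle.

Things in the scene. Friction and masses are not known exactly. Their poses are not given: they have to be found in the camera images.
- grinder: tall steel spice grinder, loose, 0.45-0.75 kg, upright on the board; origin: centre of its underside, z up its axis. Foot ring 60 mm across, 35 mm high; barrel 50 mm across up to 120 mm; head 54 mm across up to 170 mm; black collar 44 mm across up to 182 mm; red button to 192 mm. Friction about 0.5 to 0.7: pushed on the foot ring it slides, pushed above about 40 mm it may tip
- button (a joint): travel of the red button on the grinder's top: 0 up, 0.006 m fully down; it springs back by itself, and about 5 N press it fully down
- button_top (a point): centre of the top face of the red button (28 mm in diameter), on the grinder's axis 192 mm above its underside when not pressed
- mat: round flat blue catch mat 100 mm in diameter, under 1 mm thick, lying fixed on the board (the grinder slides onto it without a step); origin at its centre, z up
- board: light wooden cutting board, fixed on the metal table, 420 mm (its x) by 620 mm (its y) and 25 mm thick; origin at the centre of its underside, so its top is 25 mm above the origin
- funnel: bystander: loose orange plastic funnel standing on its wide mouth, 84 mm in diameter, 85 mm tall, narrow spout up; origin at the centre of its underside
- dish: bystander: loose white ceramic dish, 90 mm in diameter at the rim, 35 mm tall; origin at the centre of its underside
- pestle: bystander: loose short dark wooden pestle standing on its thick end, 44 mm in diameter, 115 mm tall; origin at the centre of its underside
Mind the look-alikes: they are no part of the job. There is more than one size of the grinder; the one meant has the size given above.

How it is judged:
By the outcome, as a careful person would: the job done as asked, in the order asked, and still so for the second after the job is handed in, with the robot touching nothing.
It also fails if it takes over 54 s, if anything falls off the work surface, if the arm or the gripper's body presses on something with over 40 N, if the wrist force passes 120 N, or if a joint passes its speed limit or range.

## Working session

There is one attempt and no reset: what is moved stays moved. The work goes in short steps, Python scripts to look and compute and a tool call to move; the robot and the scene stay as the last step left them, time stands still between calls to the robot, and variables do not carry over. Pictures are saved under pics/ and viewed, and the job is handed in when it is done.

Besides the shell and the picture viewer there is one more tool, called after ">>>" in YAML: its name, and indented under it one key for each argument. move_arm: Moves the arm, as the interface text tells. Its arguments: {"type":"object","properties":{"rows":{"type":"array"},"fingers":{"type":"number"},"newtons":{"type":"number"}},"required":["rows"]}

```bash
mkdir -p pics
cat > h.py <<'E'
import numpy as np, cv2
from station import arm
def snap(n,f):
    im=arm.camera(n); cv2.imwrite('pics/'+f,im[:,:,::-1]); return im
def st():
    s=arm.read_state(); print({k:np.round(s[k],4).tolist() for k in('t','joint_positions','eef_pos','ee_rot','wrist_force','gripper_width')}); return s
E
python3 - <<'E'
from h import *
st()
for n in('scene','side','wrist'):
    snap(n,n+'0.png'); m=arm.camera_model(n); print(n,{k:(np.round(v,4).tolist() if not isinstance(v,str) else v) for k,v in m.items()})
E
```

```text
{'t': 0.0, 'joint_positions': [1.2561, 0.4694, -0.0486, 1.5337, 0.0241, 1.141, -0.0823], 'eef_pos': [0.1901, -0.647, 0.2302], 'ee_rot': [-0.2979, 2.0703, -2.0662], 'wrist_force': [0.5454, 0.4452, 0.007], 'gripper_width': 0.085}
scene {'K': [[530.6874, 0.0, 318.0228], [0.0, 530.6874, 231.6299], [0.0, 0.0, 1.0]], 'world_from_camera': [[0.2736, -0.5581, 0.7834, 1.3582], [0.9618, 0.1674, -0.2166, -0.3112], [-0.0103, 0.8127, 0.5826, 0.7898], [0.0, 0.0, 0.0, 1.0]]}
side {'K': [[461.4505, 0.0, 320.1524], [0.0, 461.4505, 235.7471], [0.0, 0.0, 1.0]], 'world_from_camera': [[-0.8075, 0.4193, -0.4149, 0.0744], [-0.5898, -0.5657, 0.5764, 0.4915], [0.007, 0.7101, 0.7041, 0.8082], [0.0, 0.0, 0.0, 1.0]]}
wrist {'K': [[378.5298, 0.0, 321.4896], [0.0, 378.5298, 236.7477], [0.0, 0.0, 1.0]], 'mount': [[-0.0004, -0.9648, -0.2631, -0.0663], [0.0008, 0.2631, -0.9648, -0.1427], [1.0, -0.0006, 0.0007, 0.001], [0.0, 0.0, 0.0, 1.0]]}
```

View pics/scene0.png

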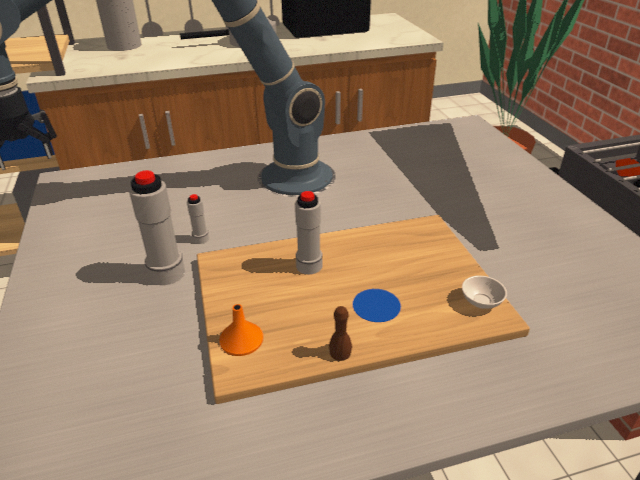

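View pics/side0.png

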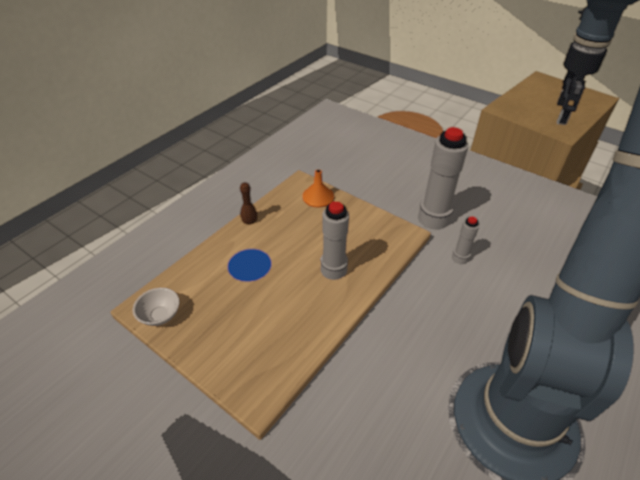

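View pics/wrist0.png

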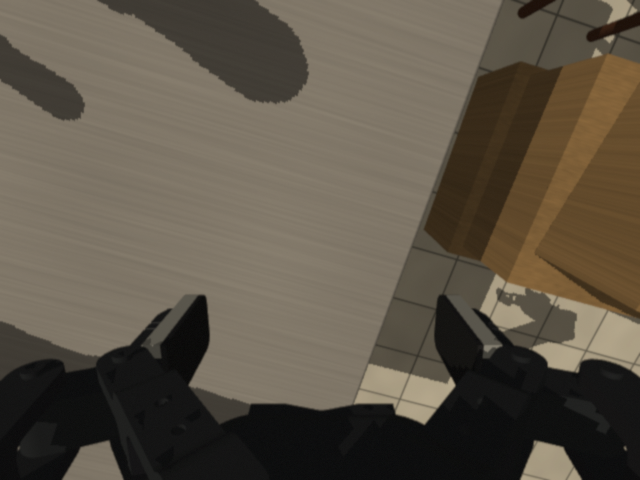

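The scene picture shows three grinders: a big one at (158,230) and a small one at (198,218), both off the board, and a medium one on the board at (308,235). The mat is at (377,305), the pestle at (341,335), the funnel at (241,330) and the dish at (484,295). I'll measure them now.

```bash
cat >> h.py <<'E'
def ray(n,uv):
    m=arm.camera_model(n);K=np.array(m['K']);T=np.array(m['world_from_camera'])
    d=np.linalg.inv(K)@[uv[0],uv[1],1]; d=np.array([d[0],-d[1],-d[2]])
    return T[:3,3],T[:3,:3]@d
def at(n,uv,z):
    o,d=ray(n,uv); return o+d*(z-o[2])/d[2]
def proj(n,p):
    m=arm.camera_model(n);K=np.array(m['K']);T=np.array(m['world_from_camera'])
    c=np.linalg.inv(T)@np.r_[p,1]; v=K@[c[0],-c[1],-c[2]]; return v[:2]/v[2]
def tri(a,b):
    A=[];B=[]
    for n,uv in(a,b):
        o,d=ray(n,uv);d=d/np.linalg.norm(d);P=np.eye(3)-np.outer(d,d);A.append(P);B.append(P@o)
    return np.linalg.solve(sum(A),sum(B))
def blobs(im,col):
    im=im.astype(int);r,g,b=im[...,0],im[...,1],im[...,2]
    m={'red':(r>120)&(g<60)&(b<60),'blue':(b>100)&(r<60),'orange':(r>180)&(g>60)&(g<130)&(b<40)}[col]
    n,l,s,c=cv2.connectedComponentsWithStats(m.astype(np.uint8))
    return [(s[i],c[i]) for i in range(1,n) if s[i][4]>25]
E
python3 - <<'E'
from h import *
I={n:cv2.imread(f'pics/{n}0.png')[:,:,::-1] for n in('scene','side')}
for n in I:
    for c in('red','blue','orange'):
        for s,ce in blobs(I[n],c):print(n,c,s.tolist(),np.round(ce,1), 'z.217',np.round(at(n,ce,.214),4),'z.025',np.round(at(n,ce,.0255),4))
# board corners
for uv in[(196,255),(440,220),(526,325),(211,378)]:print('board',np.round(at('scene',uv,.025),3))
print('tri mid',tri(('scene',(307.5,197)),('side',(336.5,208))))
print('tri big',tri(('scene',(146,178)),('side',(454,135))))
print('tri small',tri(('scene',(194.5,198)),('side',(472,221))))
print('pestle knob',tri(('scene',(341,313)),('side',(245.5,188))))
print('dish bottom',at('scene',(484,302),.03),at('side',(156,312),.03))
c=[cv2.resize(I['scene'][170:300,250:410],None,fx=4,fy=4,interpolation=2),]
cv2.imwrite('pics/crop0.png',c[0][:,:,::-1])
c=cv2.resize(I['side'][160:300,210:400],None,fx=4,fy=4,interpolation=2)
cv2.imwrite('pics/crop1.png',c[:,:,::-1])
E
```

```text
scene red [617, 158, 21, 8, 101] [625.6 161.7] z.217 [0.5229 0.6409 0.214 ] z.025 [0.2494 0.9526 0.0255]
scene red [619, 167, 21, 9, 147] [629.9 171.4] z.217 [0.5627 0.6177 0.214 ] z.025 [0.3022 0.9218 0.0255]
scene red [135, 171, 20, 13, 199] [145.3 176.8] z.217 [ 0.2771 -0.4032  0.214 ] z.025 [-0.0768 -0.4333  0.0255]
scene red [301, 191, 14, 10, 105] [307.5 195.3] z.217 [ 0.4541 -0.0826  0.214 ] z.025 [ 0.1582 -0.0078  0.0255]
scene red [190, 195, 8, 5, 30] [193.7 196.9] z.217 [ 0.3923 -0.3088  0.214 ] z.025 [ 0.0761 -0.308   0.0255]
scene red [220, 322, 15, 18, 61] [226.6 330.8] z.217 [ 0.7876 -0.2957  0.214 ] z.025 [ 0.6008 -0.2907  0.0255]
scene blue [353, 290, 47, 32, 1188] [376.2 305.3] z.217 [ 0.7995 -0.0642  0.214 ] z.025 [0.6166 0.0167 0.0255]
scene orange [226, 305, 37, 50, 918] [245.1 336.2] z.217 [ 0.8059 -0.2712  0.214 ] z.025 [ 0.6251 -0.2581  0.0255]
side red [446, 128, 17, 12, 149] [453.1 133.2] z.217 [ 0.3749 -0.4603  0.214 ] z.025 [ 0.4702 -0.7623  0.0255]
side red [329, 201, 14, 12, 122] [334.9 206.4] z.217 [ 0.4492 -0.0779  0.214 ] z.025 [ 0.5682 -0.2585  0.0255]
side red [468, 217, 9, 6, 39] [472.  219.6] z.217 [ 0.2182 -0.2022  0.214 ] z.025 [ 0.2638 -0.4223  0.0255]
side blue [229, 250, 41, 30, 988] [249.1 264.7] z.217 [0.4808 0.1348 0.214 ] z.025 [0.6098 0.0217 0.0255]
side orange [304, 181, 15, 22, 110] [310.9 191. ] z.217 [ 0.5156 -0.0879  0.214 ] z.025 [ 0.6555 -0.2717  0.0255]
board [ 0.338 -0.326  0.025]
board [0.37  0.284 0.025]
board [0.752 0.28  0.025]
board [ 0.708 -0.334  0.025]
tri mid [ 0.44872223 -0.08198322  0.20685731]
tri big [ 0.35165902 -0.39599174  0.25083325]
tri small [ 0.2392158  -0.30723942  0.11978044]
pestle knob [ 0.71239355 -0.09257775  0.12384578]
dish bottom [0.67481986 0.23132679 0.03      ] [0.67208748 0.23352818 0.03      ]
```

View pics/crop0.png

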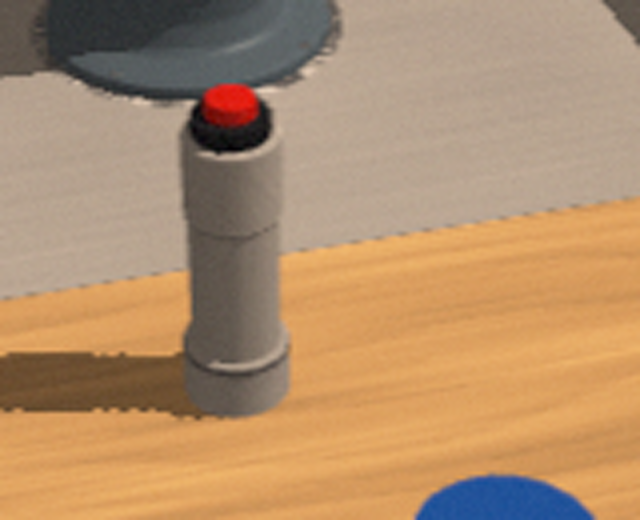

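View pics/crop1.png

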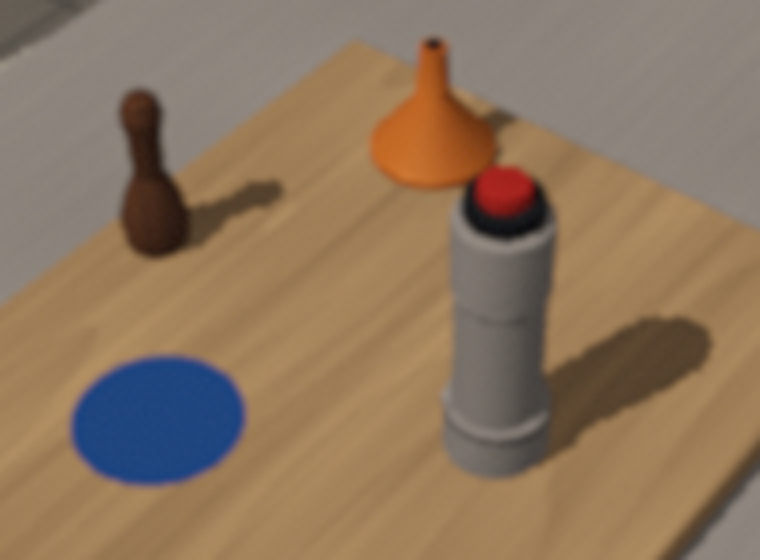

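```bash
cat >> h.py <<'E'
from scipy.spatial.transform import Rotation as R
from scipy.optimize import minimize
def want(head,tilt,flip):
    h,t=np.radians([head,tilt]);u=np.array([np.cos(h),np.sin(h),0]);n=np.array([-u[1],u[0],0])
    y=u*np.sin(t)-np.array([0,0,1])*np.cos(t); z=-n if flip else n
    return R.from_matrix(np.c_[np.cross(y,z),y,z])
def turn(head,tilt,flip):
    s=arm.read_state(); return np.degrees((want(head,tilt,flip)*R.from_rotvec(s['ee_rot']).inv()).as_rotvec())
def circ(x,y,z,r):
    a=np.linspace(0,2*np.pi,60);return np.c_[x+r*np.cos(a),y+r*np.sin(a),0*a+z]
def hullmask(n,pts):
    p=np.array([proj(n,q) for q in pts]);S=4
    m=np.zeros((480*S,640*S),np.uint8);cv2.fillConvexPoly(m,cv2.convexHull(np.round((p+.5)*S).astype(np.int32)),255)
    return cv2.resize(m,(640,480),interpolation=cv2.INTER_AREA)/255.
E
python3 - <<'E'
from h import *
s=arm.read_state(); print(np.round(R.from_rotvec(s['ee_rot']).as_matrix(),3))
for f in(0,1):
  for h in(0,31.5,90): print(f,h,np.round(turn(h,45,f),1),np.round(turn(h,0,f),1))
# foot fit per view
for n in('scene','side'):
    im=cv2.imread(f'pics/{n}0.png'); hsv=cv2.cvtColor(im,cv2.COLOR_BGR2HSV)
    g=(hsv[...,1]<60).astype(float)
    x0,y0,x1,y1={'scene':(285,248,330,280),'side':(310,250,360,285)}[n]
    # upper part counts as don't care: use barrel too
    def cost(p):
        m=np.maximum(hullmask(n,np.r_[circ(*p,.025,.03),circ(*p,.06,.03)]),hullmask(n,np.r_[circ(*p,.06,.025),circ(*p,.145,.025)]))
        return np.abs(m-g)[y0:y1,x0:x1].sum()
    r=minimize(cost,[.45,-.08],method='Nelder-Mead',options=dict(initial_simplex=[[.45,-.08],[.46,-.08],[.45,-.07]]))
    print(n,r.x,r.fun,g[y0:y1,x0:x1].sum())
E
```

```text
[[-0.959 -0.     0.282]
 [-0.282  0.001 -0.959]
 [ 0.    -1.    -0.002]]
0 0 [-63.   -9.2 152.1] [ 0.000e+00 -1.000e-01  1.636e+02]
0 31.5 [  58.4   26.1 -153.2] [-1.000e-01  1.000e-01 -1.649e+02]
0 90 [  31.    41.5 -100.1] [-1.000e-01  1.000e-01 -1.064e+02]
1 0 [  6.3 -44.7 -15.6] [ -0.1  -0.  -16.4]
1 31.5 [ 18.2 -41.3  14.3] [-0.1 -0.  15.1]
1 90 [ 38.5 -28.9  69.5] [-0.1 -0.1 73.6]Traceback (most recent call last):
  File "<stdin>", line 14, in <module>
    res = _minimize_neldermead(fun, x0, args, callback, bounds=bounds,
                               **options)
    fxcc = func(xcc)
    fx = function(np.copy(x), *(wrapper_args + args))
  File "<stdin>", line 12, in cost
  File "h.py", line 37, in hullmask
    p=np.array([proj(n,q) for q in pts]);S=4
                ~~~~^^^^^
  File "h.py", line 14, in proj
    m=arm.camera_model(n);K=np.array(m['K']);T=np.array(m['world_from_camera'])
ValueError: time passes only in moves, steps and waits
```

```bash
cat > fix.py <<'E'
s=open('h.py').read()
s=s.replace("arm.camera_model(n);K","CM(n);K")
s=s.replace("def snap","_c={}\ndef CM(n):\n    if n not in _c:_c[n]=arm.camera_model(n)\n    return _c[n]\ndef snap",1)
open('h.py','w').write(s)
E
python3 fix.py
cat > fit.py <<'E'
from h import *
def fitfoot(n,im,g0,half=(28,22)):
    hsv=cv2.cvtColor(im,cv2.COLOR_RGB2HSV); g=(hsv[...,1]<60).astype(float)
    u=proj(n,[*g0,.045]); x0,y0,x1,y1=np.round([u[0]-half[0],u[1]-half[1],u[0]+half[0],u[1]+half[1]]).astype(int)
    def cost(p):
        m=np.maximum(hullmask(n,np.r_[circ(*p,.025,.03),circ(*p,.06,.03)]),hullmask(n,np.r_[circ(*p,.06,.025),circ(*p,.145,.025)]))
        return np.abs(m-g)[y0:y1,x0:x1].sum()
    g0=np.array(g0)
    r=minimize(cost,g0,method='Nelder-Mead',options=dict(maxiter=80,xatol=1e-4,fatol=.1,initial_simplex=[g0,g0+[.01,0],g0+[0,.01]]))
    return r.x,r.fun
if __name__=='__main__':
    for n in('scene','side'):
        im=cv2.imread(f'pics/{n}0.png')[:,:,::-1].copy(); print(n,fitfoot(n,im,[.452,-.08]))
        E=cv2.fitEllipse
        m=((im[...,2]>90)&(im[...,0]<70)).astype(np.uint8);c=max(cv2.findContours(m,0,1)[0],key=cv2.contourArea)
        q=np.array([at(n,p,.0255)[:2] for p in c[:,0,:]]);print('mat',cv2.minEnclosingCircle(q.astype(np.float32)))
E
python3 fit.py
```

```text
scene (array([ 0.44774066, -0.082471  ]), np.float64(100.83137254901959))
mat ((0.6144914031028748, 0.01731283962726593), 0.04884905368089676)
side (array([ 0.451891  , -0.08370974]), np.float64(65.71764705882353))
mat ((0.610399603843689, 0.021000921726226807), 0.04715171083807945)
```

>>> move_arm:
  rows:
    - [3, 5, 6, 0, 0, 0]
    - [5, 10, 12, 4, -9, 3]
    - [7, 16, 15, 8, -17, 6]
    - [9, 22, 15, 12, -26, 9]
    - [11, 28, 15, 16, -35, 12]
  fingers: 0

```text
t: 0.78
eef_pos: [0.2876, -0.4047, 0.3783]
ee_rot: [0.147, 1.806, -1.475]
wrist_force: [-0.4, -0.5, -0.8]
gripper_width: 0.0426
```

Run:
```python
from h import *
s=st();print(turn(32,45,1)); print(np.array([.348,-.146,.30])-s['eef_pos'])
```

```text
{'t': 0.775, 'joint_positions': [1.4497, 0.1568, -0.2286, 1.7843, -0.6374, 1.3918, 0.3346], 'eef_pos': [0.2876, -0.4047, 0.3783], 'ee_rot': [0.1468, 1.8062, -1.475], 'wrist_force': [-0.3525, -0.4768, -0.8143], 'gripper_width': 0.0426}
[ 2.33880727 -6.00290442  2.58516638]
[ 0.06036264  0.25868355 -0.0783283 ]
```

>>> move_arm:
  rows:
    - [1.2, 5.2, 0, 1, -2, 1]
    - [2.4, 10.4, 0, 2, -4, 2]
    - [3.6, 15.6, 0, 2.3, -6, 2.6]
    - [4.8, 21, -2, 2.3, -6, 2.6]
    - [6, 25.9, -4, 2.3, -6, 2.6]

```text
t: 1.4
eef_pos: [0.3477, -0.1438, 0.3376]
ee_rot: [0.198, 1.744, -1.376]
wrist_force: [0.3, -0.1, 1.3]
gripper_width: 0.0429
```

Run:
```python
from h import *
s=st();print(turn(32,45,1)); print(np.array([.348,-.146,.30])-s['eef_pos'])
snap('scene','scene1.png');
```

```text
{'t': 1.4, 'joint_positions': [1.3431, -0.1774, -0.4036, 2.2504, -0.9411, 1.1959, 0.3641], 'eef_pos': [0.3477, -0.1438, 0.3376], 'ee_rot': [0.1977, 1.744, -1.3757], 'wrist_force': [0.2767, -0.0822, 1.3284], 'gripper_width': 0.0429}
[ 0.0877131  -0.01877215 -0.00368301]
[ 0.00032437 -0.00220053 -0.03759325]
```

View pics/scene1.png

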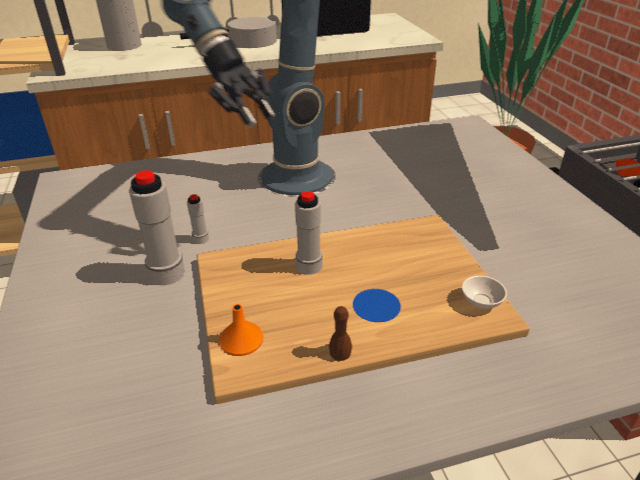

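>>> move_arm:
  rows:
    - [0, -0.2, -4, 0, 0, 0]
    - [0, -0.2, -8, 0, 0, 0]
    - [0, -0.2, -12, 0, 0, 0]
    - [0, -0.2, -16, 0, 0, 0]

```text
t: 1.95
eef_pos: [0.3461, -0.1384, 0.1797]
ee_rot: [0.178, 1.759, -1.369]
wrist_force: [0.2, -0.3, -2.6]
gripper_width: 0.0427
```

Run:
```python
from h import *
s=st();print(turn(32,45,1))
```

```text
{'t': 1.95, 'joint_positions': [1.7565, 0.1848, -0.9569, 2.4355, -1.017, 0.7367, 0.6405], 'eef_pos': [0.3461, -0.1384, 0.1797], 'ee_rot': [0.1784, 1.7591, -1.3686], 'wrist_force': [0.1763, -0.2819, -2.5546], 'gripper_width': 0.0427}
[-0.15541729 -0.95943917 -0.69193187]
```

>>> move_arm:
  rows:
    - [2.8, 1.2, 0, 0, -0.5, -0.5]
    - [5.7, 2.5, -2, 0, -1, -0.7]
    - [5.7, 2.5, -5, 0, -1, -0.7]
    - [5.7, 2.5, -8, 0, -1, -0.7]

```text
t: 2.45
eef_pos: [0.4081, -0.1201, 0.1031]
ee_rot: [0.195, 1.754, -1.361]
wrist_force: [6.0, -9.9, -2.5]
gripper_width: 0.0424
```

Run:
```python
from h import *
s=st();print(turn(32,45,1));snap('scene','scene2.png');snap('side','side2.png')
```

```text
{'t': 2.45, 'joint_positions': [1.6274, 0.6114, -1.1445, 2.4459, -1.0426, 0.2106, 0.6475], 'eef_pos': [0.4081, -0.1201, 0.1031], 'ee_rot': [0.1954, 1.7538, -1.3613], 'wrist_force': [5.9866, -9.9071, -2.5282], 'gripper_width': 0.0424}
[-0.57870224 -0.18195137 -0.43849698]
```

View pics/scene2.png

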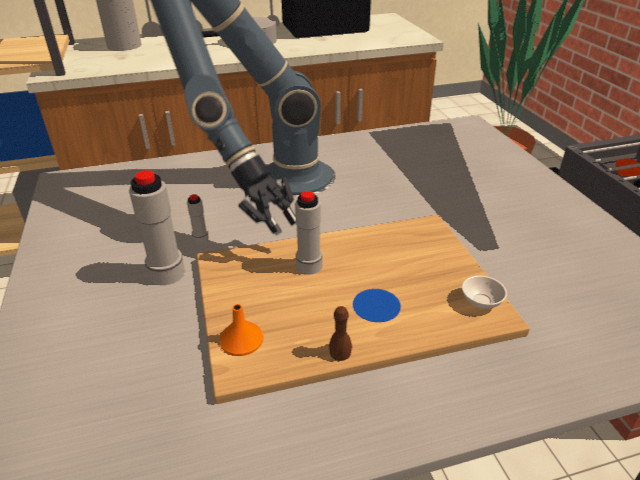

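View pics/side2.png

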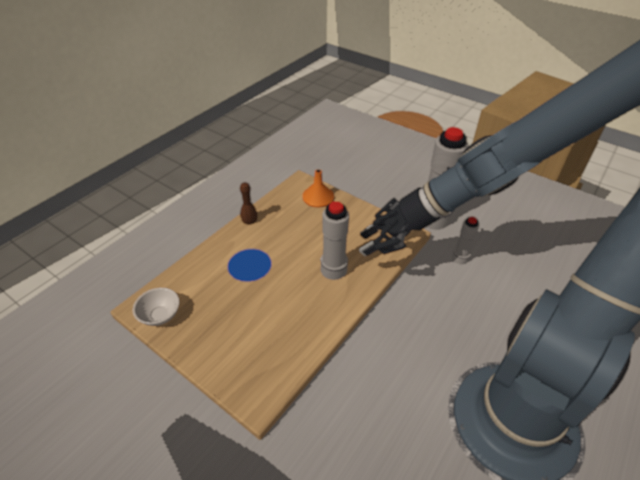

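Too close to joint limits: j4, j5 and j6 are all at their stops with a heading of 32°. I'll turn the tool to a heading of about 12° and curve or side-push later.

>>> move_arm:
  rows:
    - [-1, 0.5, 2, 0, 0, -5]
    - [-1.2, 1.5, 4, 0, 0, -10]
    - [-1.4, 2.2, 4, 0, 0, -15]
    - [-1.4, 2.6, 4, 0, 0, -20]
    - [-1.4, 2.6, 4, 0, 0, -20]

```text
t: 3.18
eef_pos: [0.4182, -0.1348, 0.1703]
ee_rot: [0.454, 1.841, -1.598]
wrist_force: [0.2, 0.3, -0.6]
gripper_width: 0.0429
```

Run:
```python
from h import *
s=st();print(turn(12,45,1))
```

```text
{'t': 3.175, 'joint_positions': [1.8256, 0.3469, -1.3856, 2.446, -1.0416, 0.2118, 0.1864], 'eef_pos': [0.4182, -0.1348, 0.1703], 'ee_rot': [0.4542, 1.8406, -1.5983], 'wrist_force': [0.192, 0.316, -0.6171], 'gripper_width': 0.0429}
[-1.84764987 -3.58965638 -2.26872738]
```

>>> move_arm:
  rows:
    - [-1, 0, 5, 0, 4, 0]
    - [-1, 0, 10, 0, 10, -3]
    - [0, 0, 15, 0, 18, -6]
    - [2, 1, 19, 0, 27, -9]
    - [4, 3, 22, 0, 35, -12]

```text
t: 3.8
eef_pos: [0.4509, -0.1071, 0.3808]
ee_rot: [0.204, 2.236, -1.976]
wrist_force: [-4.4, -8.4, 1.5]
gripper_width: 0.0428
```

Run:
```python
from h import *
s=st();print(turn(0,0,1),turn(-20,20,1))
```

```text
{'t': 3.8, 'joint_positions': [2.039, -0.3342, -1.381, 1.8364, -0.5691, 1.3197, -0.7753], 'eef_pos': [0.4509, -0.1071, 0.3808], 'ee_rot': [0.2045, 2.2363, -1.9762], 'wrist_force': [-4.4494, -8.4178, 1.4557], 'gripper_width': 0.0428}
[-7.04119753 11.63368387 -0.56032501] [ -8.22481375  -7.07019586 -21.71366562]
```

>>> move_arm:
  rows:
    - [1, 4, 1, -2, 5, -5]
    - [3, 8, 2, -4, 10, -13]
    - [4, 12, 2, -7, 12, -22]
    - [5, 16, 2, -7, 12, -31]
    - [6, 20, 2, -7, 12, -40]

```text
t: 4.42
eef_pos: [0.4325, 0.066, 0.4171]
ee_rot: [-0.721, -1.798, 1.895]
wrist_force: [0.9, 0.5, 0.8]
gripper_width: 0.0428
```

Run:
```python
from h import *
s=st();print(turn(-40,0,1))
```

```text
{'t': 4.425, 'joint_positions': [1.5109, -0.3335, -1.3856, 1.7348, -0.2686, 1.4209, -2.0941], 'eef_pos': [0.4325, 0.066, 0.4171], 'ee_rot': [-0.721, -1.7982, 1.895], 'wrist_force': [0.914, 0.5071, 0.8474], 'gripper_width': 0.0428}
[ 3.92664313  2.5177164  -0.80266567]
```

>>> move_arm:
  rows:
    - [2, -1, 1, 4, 2, 9]
    - [4, -2, 2, 4, 2, 18]
    - [6, -4, 2, 4, -8, 27]
    - [8, -5, 2, 4, -18, 36]
    - [10, -6, 2, 4, -28, 38]

```text
t: 5.05
eef_pos: [0.534, 0.0063, 0.4375]
ee_rot: [0.505, 2.154, -1.782]
wrist_force: [-1.1, 0.5, 0.5]
gripper_width: 0.0428
```

Run:
```python
from h import *
s=st();print(turn(0,0,1),turn(-40,45,1))
```

```text
{'t': 5.05, 'joint_positions': [1.486, -0.2126, -1.2071, 1.8151, -0.5598, 1.0334, -1.1624], 'eef_pos': [0.534, 0.0063, 0.4375], 'ee_rot': [0.5052, 2.1541, -1.7823], 'wrist_force': [-1.1112, 0.5017, 0.466], 'gripper_width': 0.0428}
[-10.59575411  26.65440725   2.13905871] [-16.51403661 -13.80961747 -41.60896412]
```

>>> move_arm:
  rows:
    - [1, 0, 0, -3, -3, -9]
    - [2, 0, 0, -7, -6, -18]
    - [2, 0, 0, -10, -8, -27]
    - [2, 0, 0, -14, -10, -36]
    - [2, 0, 0, -18, -11, -45]

```text
t: 5.68
eef_pos: [0.5473, 0.0056, 0.4365]
ee_rot: [1.351, 1.715, -2.202]
wrist_force: [0.4, -0.8, -0.8]
gripper_width: 0.0425
```

Run:
```python
from h import *
s=st();print(turn(-40,0,1),turn(-80,45,1))
```

```text
{'t': 5.675, 'joint_positions': [1.3525, -0.3318, -1.3653, 1.8584, 0.1689, 0.8204, -2.3798], 'eef_pos': [0.5473, 0.0056, 0.4365], 'ee_rot': [1.3506, 1.7153, -2.2016], 'wrist_force': [0.3774, -0.7589, -0.7688], 'gripper_width': 0.0425}
[25.08547978 31.00230215 -3.47588083] [ -4.19647139  -3.20302088 -43.38718775]
```

```bash
cat > kin.py <<'E'
import numpy as np, itertools
from scipy.optimize import least_squares
from scipy.spatial.transform import Rotation as R
D=[([1.2561,.4694,-.0486,1.5337,.0241,1.141,-.0823],[.1901,-.647,.2302],[-.2979,2.0703,-2.0662]),
([1.4497,.1568,-.2286,1.7843,-.6374,1.3918,.3346],[.2876,-.4047,.3783],[.1468,1.8062,-1.475]),
([1.3431,-.1774,-.4036,2.2504,-.9411,1.1959,.3641],[.3477,-.1438,.3376],[.1977,1.744,-1.3757]),
([1.7565,.1848,-.9569,2.4355,-1.017,.7367,.6405],[.3461,-.1384,.1797],[.1784,1.7591,-1.3686]),
([1.6274,.6114,-1.1445,2.4459,-1.0426,.2106,.6475],[.4081,-.1201,.1031],[.1954,1.7538,-1.3613]),
([1.8256,.3469,-1.3856,2.446,-1.0416,.2118,.1864],[.4182,-.1348,.1703],[.4542,1.8406,-1.5983]),
([2.039,-.3342,-1.381,1.8364,-.5691,1.3197,-.7753],[.4509,-.1071,.3808],[.2045,2.2363,-1.9762]),
([1.5109,-.3335,-1.3856,1.7348,-.2686,1.4209,-2.0941],[.4325,.066,.4171],[-.721,-1.7982,1.895]),
([1.486,-.2126,-1.2071,1.8151,-.5598,1.0334,-1.1624],[.534,.0063,.4375],[.5052,2.1541,-1.7823]),
([1.3525,-.3318,-1.3653,1.8584,.1689,.8204,-2.3798],[.5473,.0056,.4365],[1.3506,1.7153,-2.2016])]
Q=np.array([d[0] for d in D]);P=np.array([d[1] for d in D]);RR=R.from_rotvec([d[2] for d in D])
AX='zyzyzyz'
def fk(q,p,s,ret=False):
    # rotation chain
    offs=p[:24].reshape(8,3); Rt=R.from_rotvec(np.tile(p[24:27],(len(q),1))) if False else None
    cur=R.identity(len(q)); pos=np.tile(offs[0],(len(q),1)); J=[pos]
    for i in range(7):
        cur=cur*R.from_euler(AX[i],(s[i]*q[:,i]+ p[27+i])); pos=pos+cur.apply(offs[i+1]); J.append(pos)
    cur=cur*R.from_rotvec(p[24:27])
    return (pos,cur,J) if ret else (pos,cur)
if __name__=='__main__':
    best=[]
    for s3,s5,s7 in itertools.product([1,-1],repeat=3):
        s=[-1,1,s3,1,s5,1,s7]
        for tz in(0,np.pi/2,np.pi,-np.pi/2):
            p0=np.zeros(34);o=p0[:24].reshape(8,3);o[1,2]=.3;o[3,2]=.4;o[5,2]=.4;o[7,2]=.25
            # tool: y along chain z ; z sideways
            B=R.from_euler('z',tz)*R.from_matrix(np.array([[1,0,0],[0,0,-1],[0,1,0]]))
            p0[24:27]=B.as_rotvec()
            def f(p):
                a,c=fk(Q,p,s); return np.r_[((a-P)*3).ravel(),(c*RR.inv()).as_rotvec().ravel(),.01*(p-p0)]
            r=least_squares(f,p0,max_nfev=200); 
            a,c=fk(Q,r.x,s); best.append((r.cost,s,r.x,np.abs(a-P).max(),np.abs((c*RR.inv()).as_rotvec()).max()))
    best.sort(key=lambda b:b[0])
    for b in best[:4]:print(b[0],b[1],b[3],b[4])
    b=best[0];print(np.round(b[2][:24].reshape(8,3),3),np.round(b[2][24:],3))
    np.savez('kin.npz',p=b[2],s=b[1])
E
python3 kin.py
```

```text
9.667345699194834e-07 [-1, 1, -1, 1, -1, 1, -1] 5.80898528129703e-05 7.351990592237978e-05
6.913273428304042e-05 [-1, 1, -1, 1, -1, 1, -1] 6.070037241689974e-05 6.455961480860393e-05
8.182985608165722e-05 [-1, 1, -1, 1, -1, 1, -1] 5.452153383048164e-05 9.313576237146305e-05
0.000274563077475609 [-1, 1, -1, 1, -1, 1, -1] 6.246775509233249e-05 8.594648322616573e-05
[[-0.     0.    -0.031]
 [-0.    -0.013  0.269]
 [ 0.    -0.013  0.077]
 [ 0.    -0.008  0.477]
 [-0.    -0.008  0.033]
 [ 0.    -0.     0.433]
 [ 0.    -0.     0.028]
 [ 0.     0.     0.278]] [ 1.209 -1.209 -1.209 -0.    -0.    -0.     0.     0.    -0.    -0.   ]
```

```bash
cat > ik.py <<'E'
from kin import fk
import numpy as np
from scipy.optimize import least_squares
from scipy.spatial.transform import Rotation as R
z=np.load('kin.npz');p=z['p'];s=z['s']
LO=np.array([-2.59,-.33,-1.39,.1,-1.04,.21,-2.66]);HI=np.array([2.59,1.99,1.29,2.45,4.18,1.99,2.66])
rng=np.random.default_rng(0)
def wantR(head,tilt,flip=1):
    h,t=np.radians([head,tilt]);u=np.array([np.cos(h),np.sin(h),0]);n=np.array([-u[1],u[0],0])
    y=u*np.sin(t)-np.array([0,0,1])*np.cos(t); zz=-n if flip else n
    return R.from_matrix(np.c_[np.cross(y,zz),y,zz])
def ik(pos,Rw,n=12,seed=None):
    out=[]
    for k in range(n):
        q0=rng.uniform(LO+.05,HI-.05) if seed is None or k else np.clip(seed,LO+.001,HI-.001)
        def f(q):
            a,c=fk(q[None],p,s); m=.02*np.maximum(0,.12-np.minimum(q-LO,HI-q))
            return np.r_[(a[0]-pos)*3,(c*Rw.inv()).as_rotvec()[0],m]
        r=least_squares(f,q0,bounds=(LO,HI),max_nfev=60)
        e=np.abs(r.fun[:6]).max()
        if e<2e-3: out.append((np.minimum(r.x-LO,HI-r.x).min(),r.x))
    return sorted(out,key=lambda o:-o[0])
if __name__=='__main__':
    g=np.array([.45,-.082])
    for flip in(1,0):
     for d,g in(('start',[.45,-.082]),('end',[.6125,.019])):
      for tilt in(30,45,):
       for h in(-90,-58,-30,0,15,32,60,90):
        u=np.array([np.cos(np.radians(h)),np.sin(np.radians(h))])
        o=ik(np.r_[np.array(g)-.04*u,.04],wantR(h,tilt,flip),8)
        print(d,'flip',flip,'tilt',tilt,'head',h,(round(o[0][0],2),np.round(o[0][1],2)) if o else None)
E
python3 ik.py
```

```text
start flip 1 tilt 30 head -90 (np.float64(0.25), array([-0.21,  0.5 , -0.15,  2.2 ,  0.8 ,  0.83,  2.13]))
start flip 1 tilt 30 head -58 (np.float64(0.06), array([ 0.64,  0.81, -1.27,  2.39,  1.47,  1.31,  2.07]))
start flip 1 tilt 30 head -30 None
start flip 1 tilt 30 head 0 None
start flip 1 tilt 30 head 15 None
start flip 1 tilt 30 head 32 (np.float64(0.02), array([ 1.45,  0.79, -1.27,  2.43,  1.36,  0.33, -1.88]))
start flip 1 tilt 30 head 60 (np.float64(0.22), array([ 1.33,  0.73, -1.04,  2.23,  0.21,  0.44, -0.27]))
start flip 1 tilt 30 head 90 (np.float64(0.42), array([ 1.08,  0.72, -0.82,  2.03,  0.02,  0.78,  0.34]))
start flip 1 tilt 45 head -90 (np.float64(0.31), array([ 0.13,  0.75, -0.75,  2.14,  1.12,  1.39,  1.73]))
start flip 1 tilt 45 head -58 (np.float64(0.01), array([ 0.45,  1.01, -1.27,  2.44,  1.59,  1.73,  1.81]))
start flip 1 tilt 45 head -30 None
start flip 1 tilt 45 head 0 None
start flip 1 tilt 45 head 15 None
start flip 1 tilt 45 head 32 None
start flip 1 tilt 45 head 60 (np.float64(0.22), array([ 1.16,  0.66, -0.61,  2.23, -0.81,  0.59,  0.85]))
start flip
[... 3924 characters left out ...]
(np.float64(0.43), array([ 0.15,  0.89, -0.94,  2.02,  1.52,  1.47, -1.08]))
end flip 0 tilt 45 head -30 (np.float64(0.14), array([-0.26,  0.57, -0.25,  2.31,  1.86,  0.79, -1.14]))
end flip 0 tilt 45 head 0 (np.float64(0.04), array([ 0.73,  0.88, -1.13,  2.41,  2.33,  0.97, -0.52]))
end flip 0 tilt 45 head 15 (np.float64(0.07), array([ 0.98,  1.02, -1.27,  2.38,  2.36,  0.78, -0.09]))
end flip 0 tilt 45 head 32 (np.float64(0.14), array([ 0.64,  0.62, -0.55,  2.31,  3.86,  0.37, -1.49]))
end flip 0 tilt 45 head 60 (np.float64(0.13), array([ 1.14,  1.06, -1.18,  2.03,  0.49,  0.37,  2.53]))
end flip 0 tilt 45 head 90 (np.float64(0.27), array([ 0.4 ,  0.77, -0.14,  1.75, -0.77,  1.05, -2.31]))
```

```bash
cat > t.py <<'E'
from ik import *
u=np.array([np.cos(.557),np.sin(.557)])
for name,g in(('start',np.array([.45,-.082])),('end',np.array([.6125,.019]))):
  for h,n in((90,np.array([1,0])),(105,np.array([np.cos(np.radians(15)),np.sin(np.radians(15))])),(122,u)):
    for tilt in(35,45,):
      hd=np.array([np.cos(np.radians(h)),np.sin(np.radians(h))])
      o=ik(np.r_[g-.1*n+.015*hd,.04],wantR(h,tilt,1),10)
      print(name,h,tilt,len(o),(round(o[0][0],2),np.round(o[0][1],2)) if o else None)
E
python3 t.py
```

```text
start 90 35 5 (np.float64(0.19), array([ 1.22,  0.67, -0.89,  2.26, -0.09,  0.67,  0.46]))
start 90 45 7 (np.float64(0.25), array([ 1.38,  0.89, -1.04,  2.2 ,  0.04,  0.77,  0.37]))
start 105 35 7 (np.float64(0.3), array([ 1.17,  0.71, -0.87,  2.15,  0.04,  0.86,  0.57]))
start 105 45 4 (np.float64(0.37), array([ 1.22,  0.83, -0.88,  2.08, -0.01,  0.98,  0.63]))
start 122 35 5 (np.float64(0.4), array([ 0.89,  0.65, -0.55,  2.05, -0.05,  1.02,  0.94]))
start 122 45 6 (np.float64(0.5), array([ 1.13,  0.88, -0.87,  1.95,  0.14,  1.19,  0.72]))
end 90 35 8 (np.float64(0.43), array([ 0.8 ,  0.75, -0.82,  2.02, -0.15,  0.64,  0.24]))
end 90 45 6 (np.float64(0.45), array([ 0.9 ,  0.86, -0.86,  2.  , -0.25,  0.69,  0.4 ]))
end 105 35 7 (np.float64(0.54), array([ 0.74,  0.77, -0.73,  1.91, -0.11,  0.86,  0.45]))
end 105 45 8 (np.float64(0.57), array([ 0.84,  0.89, -0.82,  1.86, -0.13,  0.94,  0.49]))
end 122 35 4 (np.float64(0.67), array([ 0.53,  0.75, -0.46,  1.78, -0.18,  1.08,  0.79]))
end 122 45 3 (np.float64(0.49), array([ 0.23,  0.78,  0.03,  1.73, -0.55,  1.31,  1.15]))
```

Run:
```python
from h import *
print(turn(0,15,1)); 
A=[want(*a,1) for a in((0,15),(45,15),(90,20),(122,45))]
for a,b in zip(A,A[1:]):print(np.round(np.degrees((b*a.inv()).as_rotvec()),1))
```

```text
[ 8.41357022 23.85455817 35.86653396]
[-0.  0. 45.]
[ 4.7 -2.  45. ]
[24.3  7.  31.5]
```

>>> move_arm:
  rows:
    - [-2, -2, 0, 2, 5, 8]
    - [-4, -4, 0, 4, 10, 16]
    - [-6, -7, 0, 6, 15, 23]
    - [-8, -10, 0, 7, 20, 30]
    - [-9, -12, 0, 8.4, 23.8, 35.9]
  fingers: 1

```text
t: 6.3
eef_pos: [0.4565, -0.1151, 0.4361]
ee_rot: [0.268, 2.083, -2.079]
wrist_force: [0.7, 0.4, -0.3]
gripper_width: 0.0852
```

>>> move_arm:
  rows:
    - [0, 0, 0, 0, 0, 10]
    - [-1, 0, 0, 0, 0, 20]
    - [-2, -1, 0, 0, 0, 30]
    - [-3, -1, 0, 0, 0, 40]
    - [-4, -2, 0, 0, 0, 50]

```text
t: 6.92
eef_pos: [0.4162, -0.1341, 0.4358]
ee_rot: [-0.555, 1.718, -1.514]
wrist_force: [-0.5, 0.3, 0.7]
gripper_width: 0.0854
```

Run:
```python
from h import *
s=st();print(turn(90,30,1),turn(122,45,1))
```

```text
{'t': 6.925, 'joint_positions': [0.8432, -0.0738, -0.4157, 1.7656, -0.2863, 1.3855, -0.2136], 'eef_pos': [0.4162, -0.1341, 0.4358], 'ee_rot': [-0.5554, 1.7181, -1.5142], 'wrist_force': [-0.5317, 0.3088, 0.6904], 'gripper_width': 0.0854}
[14.47485546 -5.31501052 39.04196231] [32.03799679 -2.18461666 69.51823123]
```

>>> move_arm:
  rows:
    - [-1, 0, 0, 4.2, -0.3, 9.1]
    - [-3, 0, -1, 8.4, -0.6, 18.2]
    - [-5, 0, -3, 12.6, -0.9, 27.3]
    - [-6, 0, -5, 16.8, -1.2, 36.4]
    - [-7, 0, -7, 20, -1.4, 43.4]

```text
t: 7.55
eef_pos: [0.3458, -0.134, 0.3648]
ee_rot: [-0.866, 1.456, -0.664]
wrist_force: [-0.4, -0.4, 0.4]
gripper_width: 0.0853
```

Run:
```python
from h import *
s=st();print(turn(122,45,1))
```

```text
{'t': 7.55, 'joint_positions': [0.8849, 0.1127, -0.3296, 1.8381, -0.3842, 1.6313, 0.6851], 'eef_pos': [0.3458, -0.134, 0.3648], 'ee_rot': [-0.8659, 1.4557, -0.664], 'wrist_force': [-0.3949, -0.4362, 0.4221], 'gripper_width': 0.0853}
[11.86567259 -0.82832265 25.85591565]
```

>>> move_arm:
  rows:
    - [-0.5, 0, -4, 4, -0.3, 8.6]
    - [-0.5, 0, -8, 8, -0.6, 17.2]
    - [-0.5, 0, -13, 11.9, -0.8, 25.9]
    - [-0.5, 0, -18, 11.9, -0.8, 25.9]
    - [-0.5, 0, -22, 11.9, -0.8, 25.9]

```text
t: 8.18
eef_pos: [0.3406, -0.1332, 0.1426]
ee_rot: [-0.979, 1.232, -0.174]
wrist_force: [-0.2, -0.0, 0.7]
gripper_width: 0.0853
```

Run:
```python
from h import *
s=st();print(turn(122,45,1))
for n in('scene','side','wrist'):snap(n,n+'3.png')
```

```text
{'t': 8.175, 'joint_positions': [0.8243, 0.5295, -0.3806, 1.9575, -0.2186, 1.3736, 1.1053], 'eef_pos': [0.3406, -0.1332, 0.1426], 'ee_rot': [-0.9791, 1.232, -0.1737], 'wrist_force': [-0.1889, -0.021, 0.7065], 'gripper_width': 0.0853}
[-0.14765448 -0.11007476 -0.13700471]
```

View pics/scene3.png

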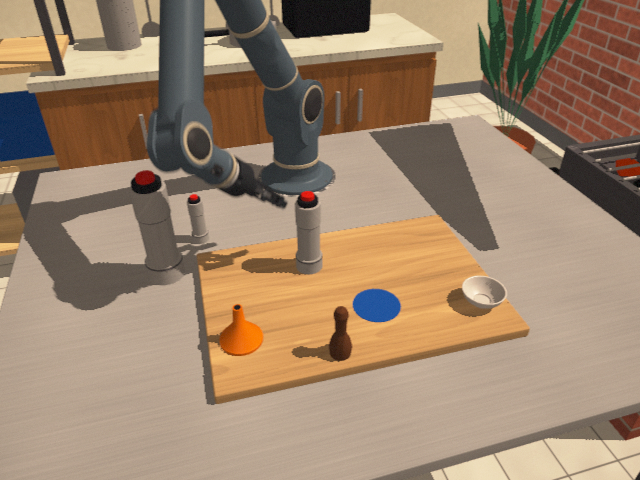

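View pics/side3.png

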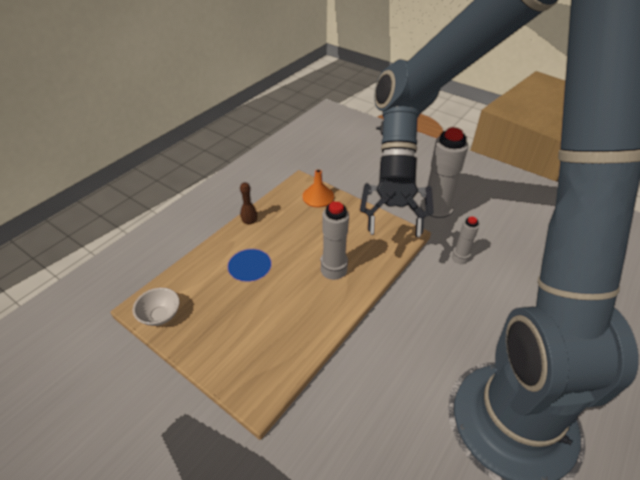

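View pics/wrist3.png

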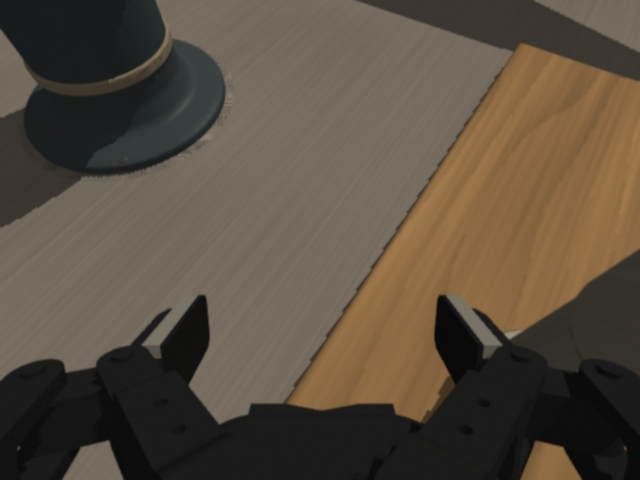

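>>> move_arm:
  rows:
    - [0.2, -0.4, -3.5, 0, 0, 0]
    - [0.2, -0.4, -7, 0, 0, 0]
    - [0.2, -0.4, -10.9, 0, 0, 0]
    - [0.2, -0.4, -10.9, 0, 0, 0]

```text
t: 8.82
eef_pos: [0.342, -0.1368, 0.0355]
ee_rot: [-0.977, 1.236, -0.17]
wrist_force: [0.4, 0.3, 0.8]
gripper_width: 0.0853
```

Run:
```python
from h import *
s=st()
for n in('scene','side'):
    im=snap(n,n+'4.png')
    c=im[150:300,230:430] if n=='scene' else im[160:300,280:480]
    cv2.imwrite('pics/c4'+n+'.png',cv2.resize(c,None,fx=4,fy=4,interpolation=2)[:,:,::-1])
```

```text
{'t': 8.825, 'joint_positions': [0.8027, 0.7128, -0.3514, 1.9792, -0.1746, 1.1826, 1.1341], 'eef_pos': [0.342, -0.1368, 0.0355], 'ee_rot': [-0.9766, 1.2357, -0.1704], 'wrist_force': [0.3765, 0.2937, 0.8131], 'gripper_width': 0.0853}
```

View pics/c4scene.png

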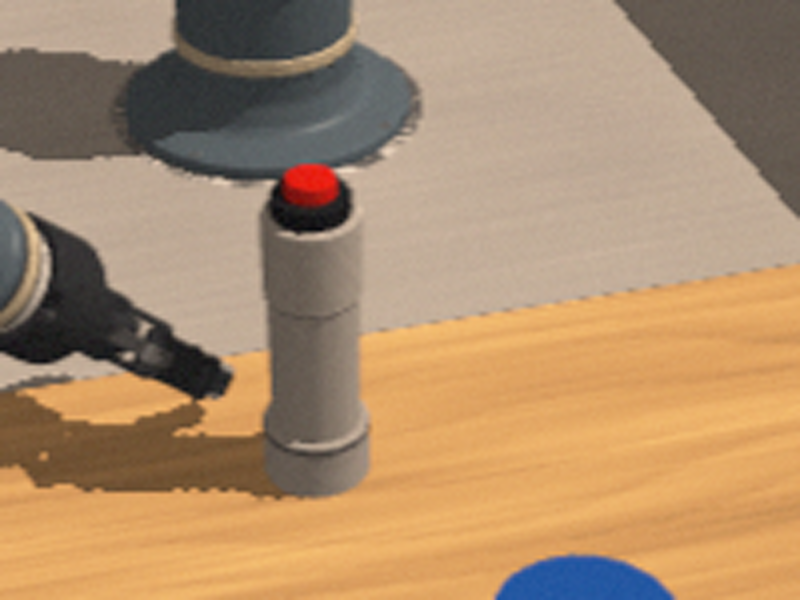

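View pics/c4side.png

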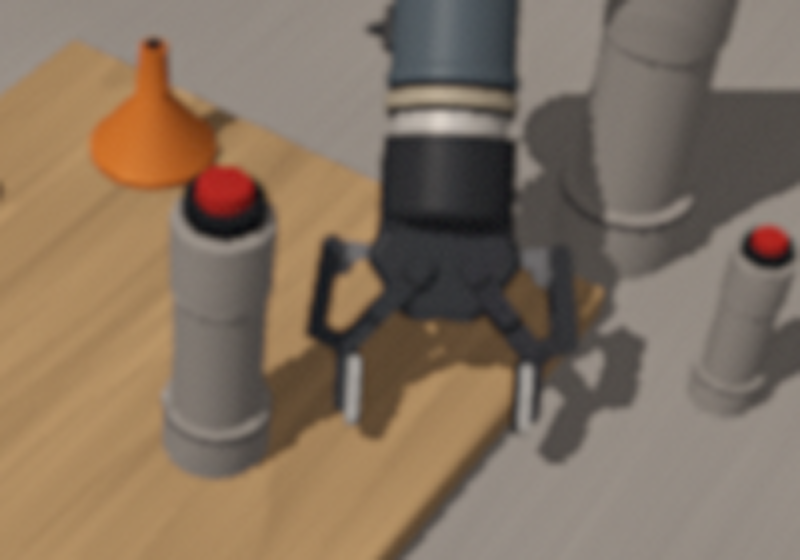

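>>> move_arm:
  rows:
    - [1.3, 0.8, -0.2, 0, 0, 0]
    - [2.6, 1.6, -0.2, 0, 0, 0]
    - [3.4, 2.1, -0.2, 0, 0, 0]
    - [4.2, 2.6, -0.2, 0, 0, 0]
    - [5.1, 3.2, -0.2, 0, 0, 0]

```text
t: 9.55
eef_pos: [0.3931, -0.1056, 0.0353]
ee_rot: [-0.98, 1.234, -0.17]
wrist_force: [-4.4, -4.2, 3.8]
gripper_width: 0.0856
```

```bash
cat > look.py <<'E'
import sys
from h import *
from fit import fitfoot
k=sys.argv[1]; g=[float(sys.argv[2]),float(sys.argv[3])]
s=st()
for n in('scene','side'):
    im=snap(n,n+k+'.png')
    u=proj(n,[*g,.09]).astype(int); y0=max(0,u[1]-75);x0=max(0,u[0]-100)
    cv2.imwrite('pics/c'+k+n+'.png',cv2.resize(im[y0:y0+150,x0:x0+200],None,fx=3,fy=3,interpolation=2)[:,:,::-1])
    for st_,ce in blobs(im,'red'):
        q=at(n,ce,.214); 
        if np.hypot(q[0]-g[0],q[1]-g[1])<.06: print(n,'button',np.round(q,4),'delta from start img',np.round(q[:2]-{'scene':[.4541,-.0826],'side':[.4492,-.0779]}[n],4))
E
python3 look.py 5 .46 -.075
```

```text
{'t': 9.55, 'joint_positions': [0.7234, 0.7413, -0.376, 1.9149, -0.2121, 1.188, 1.0627], 'eef_pos': [0.3931, -0.1056, 0.0353], 'ee_rot': [-0.9796, 1.2342, -0.1703], 'wrist_force': [-4.3535, -4.1556, 3.7935], 'gripper_width': 0.0856}
scene button [ 0.4744 -0.0686  0.214 ] delta from start img [0.0203 0.014 ]
side button [ 0.4686 -0.0605  0.214 ] delta from start img [0.0194 0.0174]
```

View pics/c5scene.png

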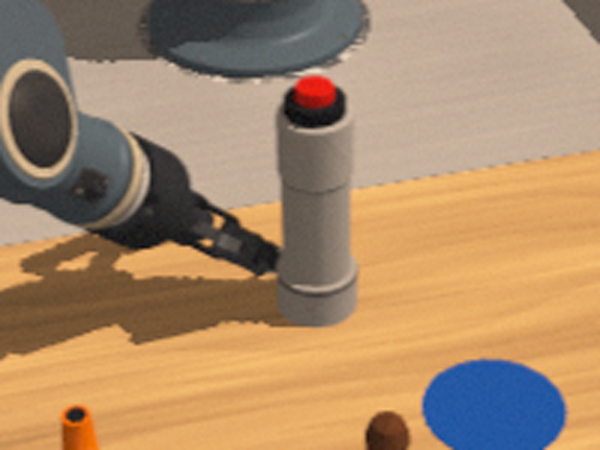

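View pics/c5side.png

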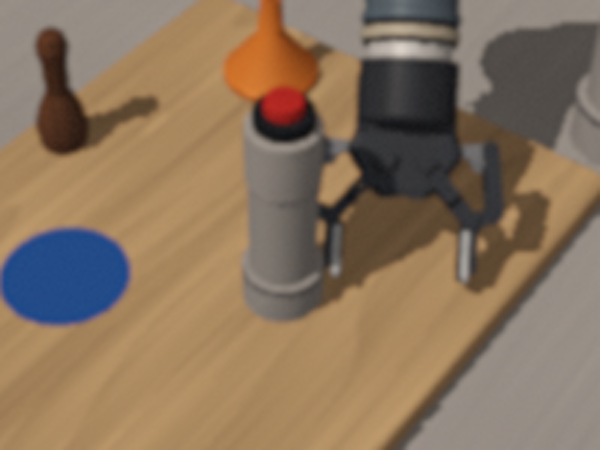

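```bash
cat > t2.py <<'E'
from h import *
# finger geometry from side4: pose at that time
pos=np.array([.342,-.1368,.0355]);Rm=R.from_rotvec([-.9766,1.2357,-.1704])
def toolpt(n,uv):
    o,d=ray(n,uv);o2=Rm.inv().apply(o-pos);d2=Rm.inv().apply(d);t=-o2[0]/d2[0];return np.round((o2+t*d2)*1000,1)
f=lambda x,y:(280+x/4,160+y/4)
for nm,c in dict(tipL_in=(360,420),tipL_out=(343,420),padL_top=(360,355),knL=(308,330),upL=(322,240),tipR_in=(516,430),tipR_out=(535,430),knR=(577,350),upR=(572,250)).items():print(nm,toolpt('side',f(*c)))
E
python3 t2.py
python3 - <<'E'
from h import *
snap('wrist','wrist5.png')
im=cv2.imread('pics/side5.png');cv2.imwrite('pics/c5b.png',cv2.resize(im[200:300,290:410],None,fx=6,fy=6,interpolation=cv2.INTER_CUBIC))
E
```

```text
tipL_in [  0.  -14.4  39.8]
tipL_out [  0.  -13.8  49.1]
padL_top [  0.  -50.2  41.7]
knL [  0.  -62.4  71. ]
upL [   0.  -112.6   65.9]
tipR_in [  0.  -13.7 -45.8]
tipR_out [  0.  -14.3 -56.2]
knR [  0.  -59.4 -76.8]
upR [   0.  -114.2  -71.3]
```

View pics/c5b.png

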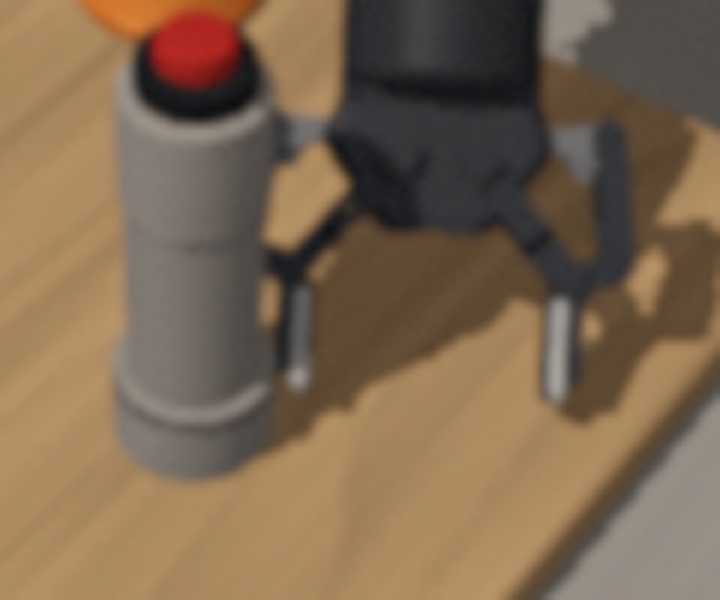

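View pics/wrist5.png

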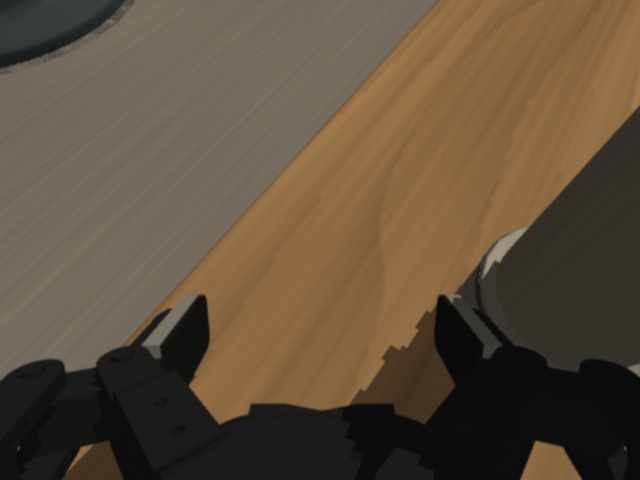

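>>> move_arm:
  rows:
    - [-0.6, -1.0, -0.4, 0, 0, 0]
    - [-0.6, -1.0, -0.7, 0, 0, 0]
    - [0.5, -0.3, -0.7, 0, 0, 0]
    - [1.5, 0.3, -0.7, 0, 0, 0]
    - [2.6, 0.9, -0.7, 0, 0, 0]

```text
t: 10.32
eef_pos: [0.4214, -0.0956, 0.0277]
ee_rot: [-0.979, 1.231, -0.173]
wrist_force: [-0.8, -1.8, -1.2]
gripper_width: 0.0854
```

```bash
python3 look.py 6 .49 -.055;  python3 - <<'E'
import cv2
a=cv2.imread('pics/c6scene.png');b=cv2.imread('pics/c6side.png');cv2.imwrite('pics/c6.png',cv2.resize(cv2.hconcat([a,b]),(800,300)))
E
```

```text
{'t': 10.325, 'joint_positions': [0.6881, 0.7727, -0.3816, 1.8679, -0.2221, 1.1876, 1.0348], 'eef_pos': [0.4214, -0.0956, 0.0277], 'ee_rot': [-0.9791, 1.2313, -0.173], 'wrist_force': [-0.7808, -1.8416, -1.1927], 'gripper_width': 0.0854}
scene button [ 0.493  -0.0509  0.214 ] delta from start img [0.0389 0.0317]
side button [ 0.4868 -0.0412  0.214 ] delta from start img [0.0376 0.0367]
```

View pics/c6.png

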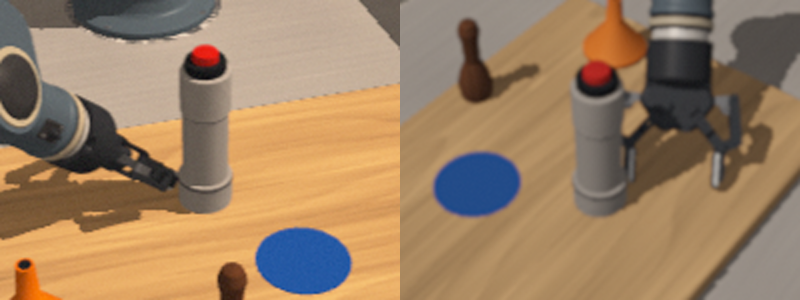

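>>> move_arm:
  rows:
    - [-0.8, 0.2, 0.1, 0, 0, 0]
    - [0.3, 0.65, 0.1, 0, 0, 0]
    - [1.4, 1.1, 0.1, 0, 0, 0]
    - [2.5, 1.55, 0.1, 0, 0, 0]
    - [3.6, 2.0, 0.1, 0, 0, 0]

```text
t: 11.05
eef_pos: [0.4595, -0.0744, 0.029]
ee_rot: [-0.978, 1.228, -0.173]
wrist_force: [-2.7, -3.3, 0.9]
gripper_width: 0.0852
```

```bash
python3 look.py 7 .52 -.035;  python3 - <<'E'
import cv2
a=cv2.imread('pics/c7scene.png');b=cv2.imread('pics/c7side.png');cv2.imwrite('pics/c7.png',cv2.resize(cv2.hconcat([a,b]),(800,300)))
E
```

```text
{'t': 11.05, 'joint_positions': [0.6355, 0.7972, -0.3939, 1.8056, -0.2421, 1.2021, 0.9883], 'eef_pos': [0.4595, -0.0744, 0.029], 'ee_rot': [-0.9783, 1.2284, -0.1727], 'wrist_force': [-2.6873, -3.3477, 0.8797], 'gripper_width': 0.0852}
scene button [ 0.5193 -0.0261  0.214 ] delta from start img [0.0652 0.0565]
side button [ 0.5116 -0.0165  0.214 ] delta from start img [0.0624 0.0614]
```

View pics/c7.png

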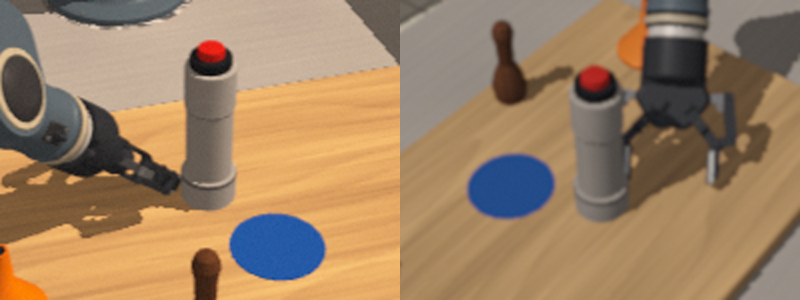

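>>> move_arm:
  rows:
    - [-2, -0.6, 0.1, 0, 0, -5]
    - [-3.6, 0.2, 0.1, 0, 0, -10]
    - [-4.4, 1.8, 0.1, 0, 0, -15]
    - [-4.4, 3.3, 0.1, 0, 0, -20]
    - [-4.4, 3.3, 0.1, 0, 0, -20]

```text
t: 11.78
eef_pos: [0.4158, -0.0394, 0.0305]
ee_rot: [-0.757, 1.39, -0.445]
wrist_force: [0.0, -0.2, 0.0]
gripper_width: 0.0853
```

```bash
python3 look.py 8 .512 -.023;  python3 - <<'E'
import cv2
a=cv2.imread('pics/c8scene.png');b=cv2.imread('pics/c8side.png');cv2.imwrite('pics/c8.png',cv2.resize(cv2.hconcat([a,b]),(800,300)))
E
```

```text
{'t': 11.775, 'joint_positions': [0.7488, 0.7046, -0.425, 2.0564, -0.4683, 0.9448, 0.948], 'eef_pos': [0.4158, -0.0394, 0.0305], 'ee_rot': [-0.7567, 1.3904, -0.4448], 'wrist_force': [0.026, -0.1815, 0.0371], 'gripper_width': 0.0853}
scene button [ 0.5205 -0.0239  0.214 ] delta from start img [0.0664 0.0587]
side button [ 0.5114 -0.017   0.214 ] delta from start img [0.0622 0.0609]
```

View pics/c8.png

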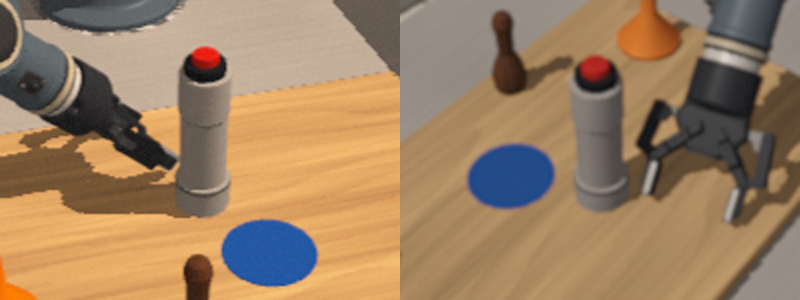

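>>> move_arm:
  rows:
    - [1.2, 0.3, 0.0, 0, 0, 0]
    - [2.3, 0.6, 0, 0, 0, 0]
    - [3.4, 0.9, 0, 0, 0, 0]
    - [4.5, 1.2, 0, 0, 0, 0]
    - [5.6, 1.5, 0, 0, 0, 0]

```text
t: 12.5
eef_pos: [0.4742, -0.0255, 0.0301]
ee_rot: [-0.757, 1.389, -0.447]
wrist_force: [-3.4, -2.0, 1.0]
gripper_width: 0.0853
```

```bash
python3 look.py 9 .55 -.0;  python3 - <<'E'
import cv2
a=cv2.imread('pics/c9scene.png');b=cv2.imread('pics/c9side.png');cv2.imwrite('pics/c9.png',cv2.resize(cv2.hconcat([a,b]),(800,300)))
E
```

```text
{'t': 12.5, 'joint_positions': [0.6748, 0.745, -0.4267, 1.9492, -0.4759, 0.9688, 0.877], 'eef_pos': [0.4742, -0.0255, 0.0301], 'ee_rot': [-0.7574, 1.3886, -0.4468], 'wrist_force': [-3.3733, -1.9719, 1.0162], 'gripper_width': 0.0853}
scene button [ 0.5557 -0.0052  0.214 ] delta from start img [0.1016 0.0774]
side button [0.5499 0.0035 0.214 ] delta from start img [0.1007 0.0814]
```

View pics/c9.png

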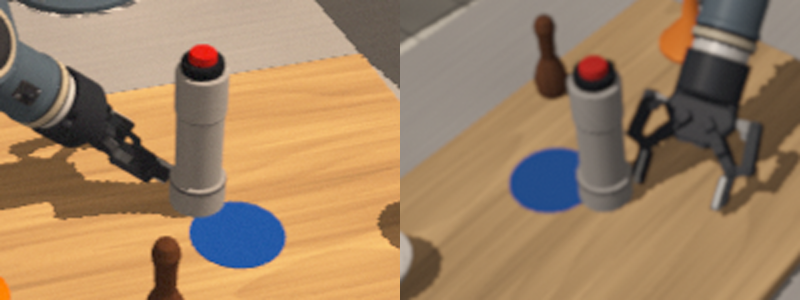

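>>> move_arm:
  rows:
    - [-1.8, 0.4, 0, 0, 0, -4]
    - [-1.8, 2.0, 0, 0, 0, -8]
    - [-0.6, 2.2, 0, 0, 0, -8]
    - [0.5, 2.3, 0, 0, 0, -8]
    - [1.6, 2.5, 0, 0, 0, -8]

```text
t: 13.22
eef_pos: [0.4927, -0.0005, 0.0302]
ee_rot: [-0.663, 1.444, -0.557]
wrist_force: [-4.7, 0.1, 2.4]
gripper_width: 0.0854
```

>>> move_arm:
  rows:
    - [1.0, 0.1, 0, 0, 0, 0]
    - [2.0, 0.2, 0, 0, 0, 0]

```text
t: 13.48
eef_pos: [0.5135, 0.0015, 0.0302]
ee_rot: [-0.663, 1.444, -0.556]
wrist_force: [-4.8, -0.8, 2.3]
gripper_width: 0.085
```

```bash
python3 look.py 10 .585 .01;  python3 - <<'E'
import cv2
a=cv2.imread('pics/c10scene.png');b=cv2.imread('pics/c10side.png');cv2.imwrite('pics/c10.png',cv2.resize(cv2.hconcat([a,b]),(800,300)))
E
```

```text
{'t': 13.475, 'joint_positions': [0.6478, 0.7487, -0.4487, 1.9503, -0.5805, 0.8735, 0.8083], 'eef_pos': [0.5135, 0.0015, 0.0302], 'ee_rot': [-0.6628, 1.4438, -0.5561], 'wrist_force': [-4.7647, -0.8408, 2.265], 'gripper_width': 0.085}
scene button [0.5996 0.007  0.214 ] delta from start img [0.1455 0.0896]
side button [0.5945 0.0144 0.214 ] delta from start img [0.1453 0.0923]
```

View pics/c10.png

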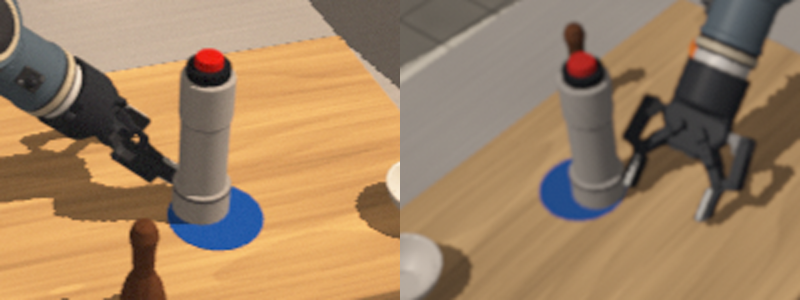

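>>> move_arm:
  rows:
    - [0.8, 0.5, 0, 0, 0, 0]
    - [1.6, 1.0, 0, 0, 0, 0]
    - [1.6, 1.0, 0, 0, 0, 0]

```text
t: 13.95
eef_pos: [0.5319, 0.0119, 0.0302]
ee_rot: [-0.661, 1.441, -0.559]
wrist_force: [0.2, 0.6, -0.9]
gripper_width: 0.0852
```

```bash
python3 look.py 11 .61 .018;  python3 - <<'E'
import cv2
a=cv2.imread('pics/c11scene.png');b=cv2.imread('pics/c11side.png');cv2.imwrite('pics/c11.png',cv2.resize(cv2.hconcat([a,b]),(800,300)))
E
```

```text
{'t': 13.95, 'joint_positions': [0.6198, 0.7599, -0.4512, 1.921, -0.5856, 0.8694, 0.7848], 'eef_pos': [0.5319, 0.0119, 0.0302], 'ee_rot': [-0.6611, 1.4406, -0.5594], 'wrist_force': [0.1837, 0.589, -0.9077], 'gripper_width': 0.0852}
scene button [0.6192 0.0182 0.214 ] delta from start img [0.1651 0.1008]
side button [0.6096 0.0246 0.214 ] delta from start img [0.1604 0.1025]
```

View pics/c11.png

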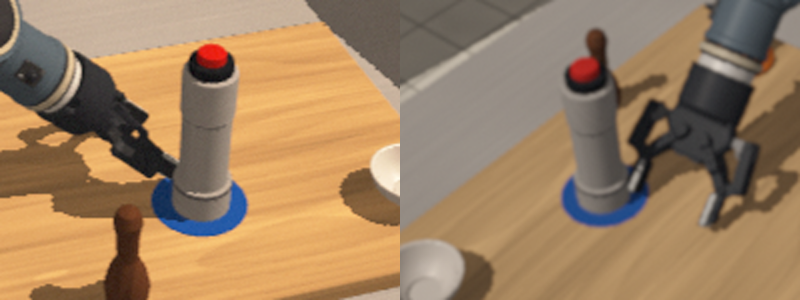

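>>> move_arm:
  rows:
    - [-2, -0.3, 0.1, 0, 0, 0]
    - [-5, -1.5, 1, 0, 0, 0]
    - [-7, -4, 5, 0, 0, 0]
    - [-8, -6, 10, 0, 0, 0]
    - [-8, -8, 15, 0, 0, 0]
  fingers: -1

```text
t: 14.68
eef_pos: [0.451, -0.069, 0.1819]
ee_rot: [-0.66, 1.442, -0.561]
wrist_force: [1.4, -0.5, -0.2]
gripper_width: 0.0005
```

Run:
```python
from h import *
from fit import fitfoot
s=st();print(turn(90,0,1),turn(60,0,1))
for n in('scene','side'):
    im=snap(n,n+'12.png')
    m=((im[...,2]>90)&(im[...,0]<70)).astype(np.uint8);c=max(cv2.findContours(m,0,1)[0],key=cv2.contourArea)
    q=np.array([at(n,p,.0255)[:2] for p in c[:,0,:]]);print('mat',cv2.minEnclosingCircle(q.astype(np.float32)))
    for s_,ce in blobs(im,'red'):
        q=at(n,ce,.214)
        if abs(q[0]-.61)<.05 and abs(q[1]-.02)<.05:print(n,q)
    u=proj(n,[.613,.019,.1]).astype(int)
    cv2.imwrite('pics/c12'+n+'.png',cv2.resize(im[u[1]-70:u[1]+70,u[0]-60:u[0]+60],None,fx=3.5,fy=3.5,interpolation=2)[:,:,::-1])
a=cv2.imread('pics/c12scene.png');b=cv2.imread('pics/c12side.png');cv2.imwrite('pics/c12.png',cv2.resize(cv2.hconcat([a,b]),(800,467)))
```

```text
{'t': 14.675, 'joint_positions': [0.8156, 0.463, -0.4374, 1.9564, -0.5441, 1.1976, 0.7779], 'eef_pos': [0.451, -0.069, 0.1819], 'ee_rot': [-0.6598, 1.442, -0.5608], 'wrist_force': [1.3666, -0.5469, -0.1547], 'gripper_width': 0.0005}
[-44.97743368  -0.94749319  -4.2135705 ] [-44.31594838  10.87945395 -32.63612408]
mat ((0.6177083849906921, 0.01813426986336708), 0.04784774035215378)
scene [0.61868715 0.01860185 0.214     ]
mat ((0.610225260257721, 0.021052947267889977), 0.04719051718711853)
side [0.61000975 0.02430471 0.214     ]
```

View pics/c12.png

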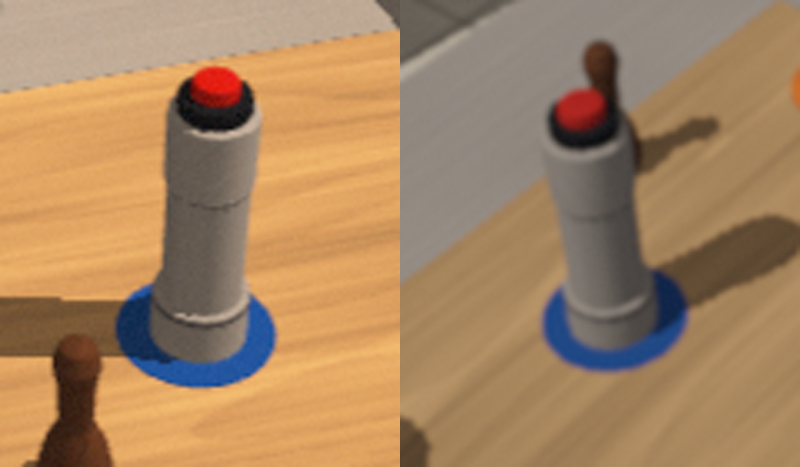

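>>> move_arm:
  rows:
    - [0, 0, 6, -9, 0, -1]
    - [2, 1, 12, -18, 0, -2]
    - [6, 3, 14, -27, 0, -3]
    - [11, 6, 14, -36, -0.5, -4]
    - [16.3, 9, 12, -45, -1, -4.2]

```text
t: 15.4
eef_pos: [0.6194, 0.0186, 0.3077]
ee_rot: [-1.206, 1.188, -1.224]
wrist_force: [0.8, -2.0, 0.0]
gripper_width: -0.0002
```

```bash
cat > b.py <<'E'
import sys
from h import *
s=st();print(turn(90,0,1))
im=snap('wrist',sys.argv[1]);m=arm.camera_model('wrist');K=np.array(m['K']);M=np.array(m['mount'])
Rm=R.from_rotvec(s['ee_rot'])
for st_,ce in blobs(im,'red'):
    d=np.linalg.inv(K)@[*ce,1];d=Rm.apply(M[:3,:3]@[d[0],-d[1],-d[2]]);o=Rm.apply(M[:3,3])+s['eef_pos']
    print(st_,ce,o+d*(.217-o[2])/d[2])
E
python3 b.py wrist13.png
```

```text
{'t': 15.4, 'joint_positions': [0.2303, 0.3507, -0.4484, 1.5655, 0.1736, 1.247, -0.2444], 'eef_pos': [0.6194, 0.0186, 0.3077], 'ee_rot': [-1.2063, 1.1884, -1.224], 'wrist_force': [0.8248, -1.9974, 0.0096], 'gripper_width': -0.0002}
[ 0.67884655  1.00990539 -0.16866818]
[ 299  212   37   40 1173] [317.48849105 231.62318841] [0.61834949 0.02295498 0.217     ]
```

View pics/wrist13.png

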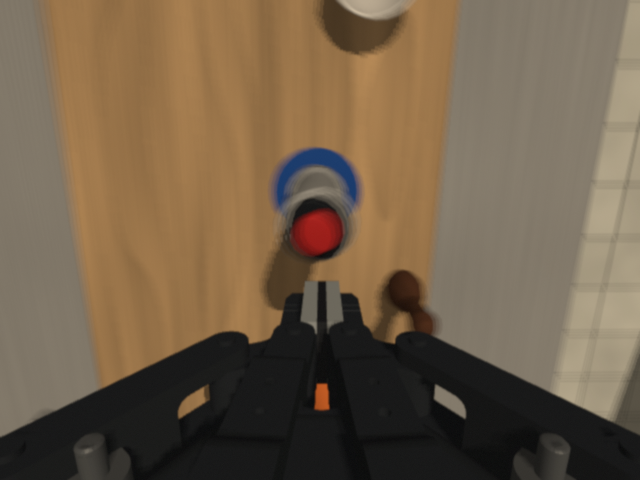

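>>> move_arm:
  rows:
    - [-0.2, 0.35, -3, 0.7, 1, -0.2]
    - [-0.2, 0.35, -6.5, 0.7, 1, -0.2]
    - [-0.2, 0.35, -7.2, 0.7, 1, -0.2]

```text
t: 15.82
eef_pos: [0.6181, 0.0376, 0.2267]
ee_rot: [-1.22, 1.204, -1.184]
wrist_force: [1.2, 0.7, -0.1]
gripper_width: -0.0002
```

```bash
python3 b.py wrist14.png
python3 - <<'E'
from h import *
for n in('scene','side'):
    im=snap(n,n+'14.png');u=proj(n,[.613,.019,.2]).astype(int)
    cv2.imwrite('pics/c14'+n+'.png',cv2.resize(im[u[1]-50:u[1]+50,u[0]-60:u[0]+60],None,fx=3.3,fy=3.3,interpolation=2)[:,:,::-1])
a=cv2.imread('pics/c14scene.png');b=cv2.imread('pics/c14side.png');cv2.imwrite('pics/c14.png',cv2.hconcat([a,b]))
E
```

```text
{'t': 15.825, 'joint_positions': [0.2059, 0.4242, -0.4493, 1.6528, 0.19, 1.1169, -0.2728], 'eef_pos': [0.6181, 0.0376, 0.2267], 'ee_rot': [-1.2199, 1.204, -1.1841], 'wrist_force': [1.1754, 0.7433, -0.1231], 'gripper_width': -0.0002}
[-0.43716594 -0.50980032 -1.18969338]
```

View pics/c14.png

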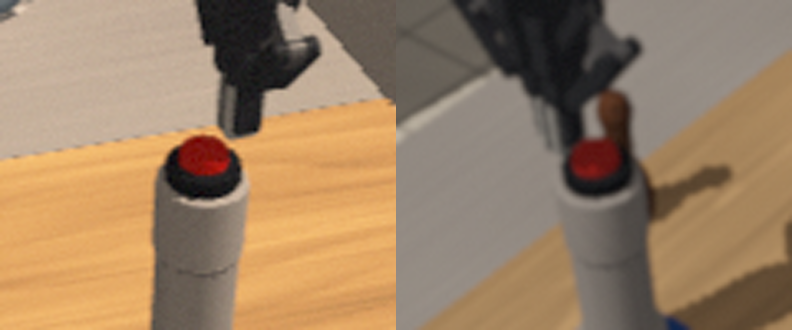

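View pics/wrist14.png

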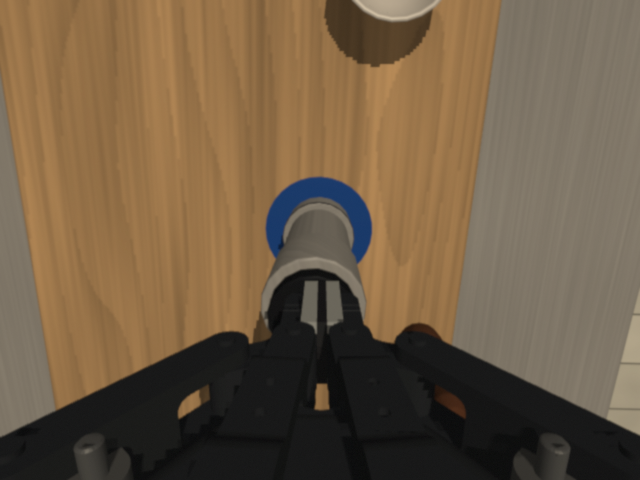

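>>> move_arm:
  rows:
    - [-0.15, -0.8, 0.3, 0, 0, 0]
    - [-0.15, -1.55, 0.3, 0, 0, -1]
    - [-0.15, -1.55, 0.3, 0, 0, -1]

```text
t: 16.35
eef_pos: [0.6192, 0.02, 0.2344]
ee_rot: [-1.204, 1.214, -1.205]
wrist_force: [-0.2, 0.1, 0.3]
gripper_width: 0.0003
```

Run:
```python
from h import *
s=st();print(turn(90,0,1))
for n in('scene','side'):
    im=snap(n,n+'15.png');u=proj(n,[.613,.019,.2]).astype(int)
    cv2.imwrite('pics/c15'+n+'.png',cv2.resize(im[u[1]-50:u[1]+50,u[0]-60:u[0]+60],None,fx=3.3,fy=3.3,interpolation=2)[:,:,::-1])
a=cv2.imread('pics/c15scene.png');b=cv2.imread('pics/c15side.png');cv2.imwrite('pics/c15.png',cv2.hconcat([a,b]))
```

```text
{'t': 16.35, 'joint_positions': [0.2298, 0.4125, -0.442, 1.6497, 0.1838, 1.1211, -0.2609], 'eef_pos': [0.6192, 0.02, 0.2344], 'ee_rot': [-1.2039, 1.2137, -1.2046], 'wrist_force': [-0.2109, 0.1281, 0.3473], 'gripper_width': 0.0003}
[-0.40197405 -0.02716492  0.063721  ]
```

View pics/c15.png

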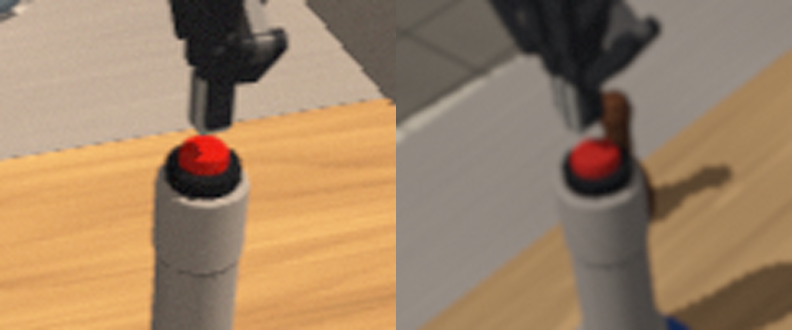

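Run:
```python
from h import *
p=np.array(arm.read_state()['eef_pos'])
for n in('scene','side'):
    im=cv2.imread(f'pics/{n}14.png')[:,:,::-1]; 
    im12=cv2.imread(f'pics/{n}12.png')[:,:,::-1]
    for s_,ce in blobs(im12,'red'):
        q=at(n,ce,.214)
        if abs(q[0]-.61)<.05 and abs(q[1]-.02)<.05:print(n,ce,s_)
    u=proj(n,[.613,.019,.2]).astype(int)
    for z in(p[2],.217): 
        v=proj(n,[*p[:2],z]);print(n,'tcp@',z,v,'crop',(v-(u-[60,50]))*3.3)
```

```text
scene [383.01612903 231.63709677] [376 227  15  11 124]
scene tcp@ 0.23396194079915433 [385.12876619 222.61891728] crop [211.62492843 124.14242702]
scene tcp@ 0.217 [384.54945839 230.13715303] crop [209.7132127  148.95260501]
side [238.39814815 201.81481481] [232 196  14  12 108]
side tcp@ 0.23396194079915433 [234.89509955 191.47021174] crop [184.45382851 120.35169874]
side tcp@ 0.217 [235.95041579 198.13639932] crop [187.93637211 142.35011774]
```

>>> move_arm:
  rows:
    - [-0.3, 0, -0.6, 0, 0, 0]
    - [-0.3, 0, -1.2, 0, 0, 0]
    - [-0.3, 0, -1.6, 0, 0, 0]
    - [-0.3, 0, -1.9, 0, 0, 0]
    - [-0.3, 0, -2.0, 0, 0, 0]

```text
t: 17.08
eef_pos: [0.6159, 0.0215, 0.2141]
ee_rot: [-1.205, 1.213, -1.202]
wrist_force: [-0.6, 0.1, 3.2]
gripper_width: -0.0001
```

```bash
python3 -c "
from h import *
st()"
```

```text
{'t': 17.075, 'joint_positions': [0.2268, 0.4256, -0.4405, 1.6799, 0.1919, 1.0801, -0.2689], 'eef_pos': [0.6159, 0.0215, 0.2141], 'ee_rot': [-1.2049, 1.213, -1.202], 'wrist_force': [-0.5803, 0.1277, 3.2092], 'gripper_width': -0.0001}
```

>>> move_arm:
  rows:
    - [0, 0, -0.2, 0, 0, 0]
    - [0, 0, -0.35, 0, 0, 0]
    - [0, 0, -0.35, 0, 0, 0]

```text
t: 17.45
eef_pos: [0.6162, 0.0215, 0.2112]
ee_rot: [-1.204, 1.212, -1.203]
wrist_force: [-1.4, -0.7, 5.5]
gripper_width: 0.0
```

Now press a little further until it bottoms out, which should show as a steep rise in force.

>>> move_arm:
  rows:
    - [0, 0, -0.15, 0, 0, 0]
    - [0, 0, -0.3, 0, 0, 0]
    - [0, 0, -0.3, 0, 0, 0]

```text
t: 17.82
eef_pos: [0.6178, 0.0219, 0.2112]
ee_rot: [-1.201, 1.209, -1.205]
wrist_force: [-2.5, -0.6, 12.8]
gripper_width: -0.0001
```

It has bottomed out: z stays at 0.2112 m, about 6 mm below the free height, while the force rose from 5.5 to 12.8 N. Now I'll release it.

>>> move_arm:
  rows:
    - [-0.1, 0, 0.8, 0, 0, 0]
    - [-0.1, 0, 2.5, 0, 0, 0]
    - [-0.1, 0, 6, 0, 0, 0]
    - [-2, -3, 10, 0, 0, 0]
    - [-6, -7, 12, 0, 0, 0]

```text
t: 18.45
eef_pos: [0.5589, -0.0478, 0.3336]
ee_rot: [-1.198, 1.204, -1.204]
wrist_force: [1.1, -1.6, -0.4]
gripper_width: 0.0003
```

>>> move_arm:
  rows:
    - [-3, -3, 0, 0, 0, 0]
    - [-5, -5, 0, 0, 0, 0]
    - [-5, -5, 0, 0, 0, 0]

```text
t: 18.82
eef_pos: [0.5079, -0.0999, 0.3342]
ee_rot: [-1.197, 1.206, -1.209]
wrist_force: [1.0, -0.3, -0.0]
gripper_width: 0.0003
```

```bash
python3 look.py 20 .614 .02
python3 - <<'E'
import cv2
a=cv2.imread('pics/scene20.png');b=cv2.imread('pics/c20side.png');c=cv2.imread('pics/c20scene.png')
cv2.imwrite('pics/c20.png',cv2.resize(cv2.hconcat([c,b]),(800,300)))
for n in('scene','side'):
    from h import *
    im=cv2.imread(f'pics/{n}20.png')[:,:,::-1]
    for s,ce in blobs(im,'red'):print(n,s.tolist(),ce)
E
```

```text
{'t': 18.825, 'joint_positions': [0.4822, 0.1537, -0.4131, 1.7446, 0.0564, 1.248, 0.0554], 'eef_pos': [0.5079, -0.0999, 0.3342], 'ee_rot': [-1.1967, 1.2064, -1.2085], 'wrist_force': [1.044, -0.3243, -0.0465], 'gripper_width': 0.0003}
scene button [0.6186 0.0188 0.214 ] delta from start img [0.1645 0.1014]
side button [0.6101 0.024  0.214 ] delta from start img [0.1609 0.1019]
scene [617, 158, 21, 8, 107] [625.38317757 161.6635514 ]
scene [618, 167, 22, 9, 150] [629.62 171.46]
scene [138, 178, 10, 6, 26] [142.88461538 180.07692308]
scene [190, 195, 8, 5, 32] [193.6875  196.90625]
scene [376, 227, 15, 11, 122] [383.09016393 231.58196721]
scene [221, 326, 9, 11, 31] [224.64516129 331.74193548]
side [232, 196, 14, 12, 107] [238.45794393 201.71028037]
side [468, 217, 9, 6, 37] [471.78378378 219.7027027 ]
```

View pics/c20.png

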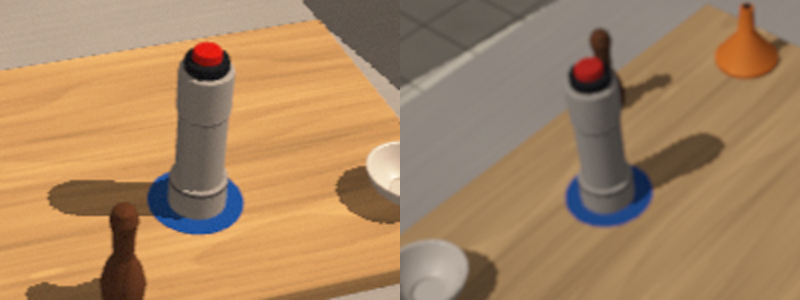

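View pics/scene20.png

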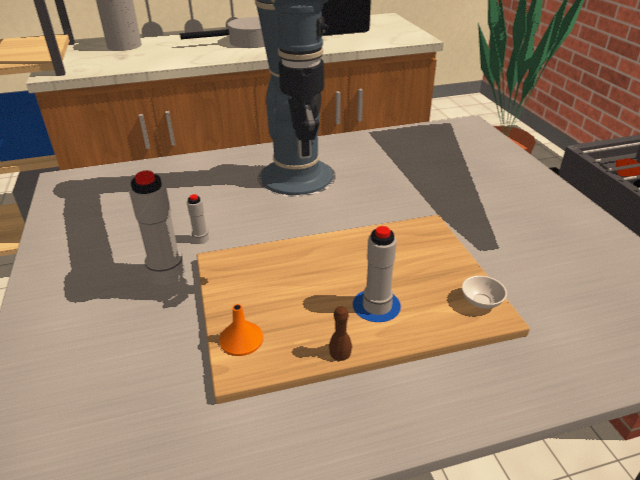

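The grinder stands upright on the mat at (377,300) with blue showing around its foot. The button is at the same pixels as before the press, so it is up again, and the bystanders are where they were. I'll hand the job in.

```bash
python3 -c "
from h import *
print(arm.job_done())"
```

```text
the job is handed in; nothing more can be done
None
```

The medium grinder, the one about 192 mm tall that stood on the board, is now upright on the blue mat. Its button was pressed fully down and is back up. I handed the job in at about 19 s of the 54 s.

- **Push:** I pushed it about 19 cm across the board with the outer side of one fingertip, on the foot ring. The fingertip met the ring near its top edge at first, so I lowered it. The grinder also drifted sideways during the push, so I re-aimed three times.
- **Press:** I pressed the button from above with the fingers shut. It bottomed out at about 6 mm of travel, with 12.8 N measured at the wrist.
- **Last checks:**
  - The grinder's measured shift matches what the mat centre called for to within about 4 mm; the foot has 20 mm of margin. The camera images show blue all round the part of the foot they can see.
  - The button is at the same pixels as before the press.
  - The funnel, dish and pestle look unmoved.
- **Disagreements:** The scene and side cameras differ by up to about 9 mm in absolute position, more than the stated 2 mm. I therefore relied on shifts measured within each camera. One move near the button ended about 1.5 cm off in y; I corrected it before touching the button.

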